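Mount the toroidal transformer in the amplifier

TASK

Mount the toroidal transformer in the open amplifier chassis that stands sloping in its service cradle: set it down gently over the steel post, right onto the rubber pad, with its terminal block pointing straight up the slope to the rectifier board, then put the round clamp washer over the post flat on top of it. Lock the stack by sliding the slotted retaining clip into the groove under the post's head from the uphill side, slot first, pushing against the springy rubber until it is fully home. Leave the other things on the bench where they are.

Things in the scene. Friction and masses are not known exactly. Their poses are not given: they have to be found in the camera images.
- post_foot (a point): Foot of the fixed steel mounting post, on its axis at the bare chassis floor. z runs out along the post, square to the floor: it leans 30 degrees from vertical towards the low front panel. x runs up the slope along the floor to the rectifier board, y is level. A soft black rubber pad, 4 mm thick, 68 across, lies round the foot.
- post_tip (a point): Tip of the post, 61 mm from its foot; axes as for the foot. Measured from the foot the post is 20 mm across up to 41.5, then a groove (neck 12 across) from 41.5 to 48.8, then the head, 20 across up to 56 (its lower edge bevelled 1 mm) and tapering to 11 at the tip.
- toroid_center (a point): Centre of the toroidal transformer: copper-wound ring 62 mm across, 34 high, with a through hole 22.6 across, 0.36 to 0.54 kg; it lies flat on the bench at the start, this point half-way up on its axis. z is the axis of the hole, x points to its terminal block. On the rubber pad its centre is 21 mm from the foot of the post.
- toroid_block (a point): Middle of the black terminal block on the transformer's side, 37 mm out along x from its axis; the block is 26 wide, 20 high and stands out to 44 mm from the axis. Axes as for the transformer's centre.
- washer_center (a point): Centre of the round flat steel clamp washer, 66 mm across, 6 thick, hole 22.6 across, 120 g; this point half-way through on its axis (z). It lies flat on the bench at the start. Home on the transformer its centre is 41 mm from the foot of the post and its face 44, which leaves 4.8 mm under the post's head: the clip has to squeeze the rubber pad a little.
- clip_center (a point): Middle of the U-shaped steel clip lying flat: plate 62 long (x), 50 wide (y, parallel sides), 6 thick, 90 g. A slot 15 wide, open at the -x end, runs in to x = -1.5 mm; at the closed +x end a lip stands up to 14 above the underside. Home in the groove, x uphill, slot end on the neck: centre 7.5 mm uphill of the post's axis, 46 from its foot.
- clip_mouth (a point): Middle of the clip's open end, 31 mm from its centre along its own -x. The two legs taper here: the upper face slopes so that they are 3 mm thick at the tip and the full 6 from 12 mm in; the underside is flat. Sliding it in takes a steady push of some 6 to 15 N once the taper meets the head, then it stops hard on the neck, and stays clamped.
- pad (a joint): How far the rubber pad under the transformer is squeezed (m), 0 to 0.003: it starts to give under about 7.5 N (more than the stack weighs), then 2.5 N per mm.
- toroid: The transformer, origin at the centre of its underside, axes as for its centre.
- washer: The clamp washer, origin at the centre of its underside.
- clip: The retaining clip, origin on its underside, 9 mm from its centre towards the open end.
- chassis: Open aluminium chassis 220 x 300, fixed, sloping 30 degrees, front panel at its low edge; origin under mid-floor, axes as for the post's foot. From the post: front panel (52 high) 94 mm downhill, side wall (28 high) 83 mm away at -y, rectifier board parts (to 31 high) from 78 mm uphill, main board parts (to 37 high) from 90 mm away at +y.
- capacitor: Bystander: black upright capacitor can, 35 mm across, 50 high, origin at its foot.
- screwdriver: Bystander: screwdriver 190 mm long lying along its x.
- pliers: Bystander: long-nose pliers, 155 mm long, lying along its x.
- solder_reel: Bystander: metal solder reel, 58 mm across, 46 high, origin at its foot.
- multimeter: Bystander: black multimeter 140 x 75 x 42 mm lying on its back.
There are look-alikes about, which are no part of the job. What is meant by the toroid is not blue or turquoise, and is the larger of those in its own colour.

How it is judged:
By the outcome, as a careful person would: the job done as asked, in the order asked, and still so for the second after the job is handed in, with the robot touching nothing.
It also fails if it takes over 67 s, if anything falls off the work surface, if the arm or the gripper's body presses on something with over 40 N, if the wrist force passes 120 N, or if a joint passes its speed limit or range.

ROBOT

A 6-joint arm with a two-finger parallel gripper is mounted at the origin on the work surface. World frame = base frame: x ahead of the robot, y to its left, z up, the work surface at z = 0. Lengths are in m, angles in rad, forces in N, time in s.
With the tool pointing down it reaches from about 0.3 to 0.775 m from the base axis. Payload 14.6 kg.
Tool frame: the origin (TCP) lies on the mounting face of the last link; the fingertips stand 199 mm ahead of it and the grasp point (between the pads) lies 180 mm ahead of it; z points along the fingers, y is the direction in which the jaws open and shut (so a half turn about z gives the same grasp; the last joint's range is limited). The gripper opens to 94 mm and grips with 3 to 60 N. Pads are 16 mm wide; open, the fingers measure 119 mm over their backs; the gripper's body (75 mm by 177 mm) begins 78 mm behind the grasp point.
Start: joints at [1.265, 0.3, 1.521, -0, 1.321, -0.067], TCP at [0.13, 0.534, 0.405] pointing down, gripper open.
Joint ranges: [-3.03, 3.03], [-0.79, 2.21], [0.23, 2.52], [-1.04, 4.18], [0, 3.07], [-2.55, 2.55]. Speed limits (rad/s): [2.22, 2.22, 2.57, 3.14, 3.14, 3.14].

INTERFACE

Orientations are given as [roll, pitch, yaw] about the fixed x, y, z axes, in that order (R = Rz(yaw) Ry(pitch) Rx(roll)).
In Python, from station import sensors, vision, job gives the robot as it stands. The module is installed in compiled form; this text tells all that it offers.
- The arm moves only by the tool arm_command, never from a script. Its argument "plan" is one flat list of numbers, 5 for each row, row after row: the closure, from -1 (fully open) to 1 (shut), so that 0 is half open, then the shift along the world's x, y, z scaled (see below), then the turn about the world's z scaled (see below). A call has 1 to 20 rows; each row is the pose to reach, as a shift and turn from the pose commanded when the call began; what a row does not reach only later rows make up. The controller multiplies each number of a shift by 400 mm and each number of a turn by 120 degrees. A row lasts 1/10 s, in which the tool goes at most 50 mm and 8.59 degrees, less where a joint would pass 70% of its speed; a pose out of reach is approached as far as the arm can. A call with a number of a shift or a turn outside -1 to 1 is refused whole. A call with a gripper value outside its range is refused whole. The fingers move at their own pace and stop on an object; "newtons" is the grip in N (left out, the last holds). Time passes only in rows, so rows that repeat a pose let the fingers close. It gives the time, the measured TCP pose, the force and the opening at its end, in the units of the state.
- sensors.get_obs(): the state, without advancing time (a new reading comes with each control period).
- vision.camera(name): name is "scene" or "top" or "wrist"; returns the picture (480x640x3 uint8, blue, green, red); there is no depth.
- vision.camera_params(name): a dict with "intrinsics" (3x3 intrinsics, pixels), "rvec" (rotation vector, rad) and "tvec" (3), from world to camera coordinates, as OpenCV has them. Camera axes: x right, y down, z forward; pixel columns grow to the right and rows downward; lengths in m; the calibration is good to about 2 mm. A picture is of the moment at which its call begins: read the wrist's pose just before it. camera_params takes no time and is no camera call; for the wrist camera it gives the pose at the moment of the call.
- job.hand_in(): hands the job in, once; it reports no verdict.
Trained networks look in the newest picture that a camera, given by its name, has taken for a name from the list of things; names that differ only in an ending like _2 or _b are one class to them, and where a whole thing is asked for, a point or a joint stands for the part that bears it (a point fixed in the world has none). Each returns a list of dicts, best first, with "confidence" (0 to 1); they miss things now and then, are a little off and sometimes report something else, mostly with a low value. They report only what shows in the picture. A call takes as long as a camera call. They do not tell look-alikes from the thing itself.
- vision.search_frame(name, camera): "at" ([row, column] in pixels, amid what is visible of it).
- vision.silhouettes(name, camera): "mask" (480x640 bool, what is visible of it) and "at" ([row, column] in pixels, amid what is visible of it).
- vision.pinpoint(name, camera): "at" ([row, column] in pixels: a listed point, or the origin of a listed thing).
The state is a dict: "time_s": time; "qpos": joint angles; "joint_vel": joint speeds; "tau": joint torques, N m; "ee_pos": TCP position; "eef_rot": TCP orientation; "force": force on the tool from outside, world axes, zero at the start; "moment": the same for the moment, N m; "grip_width": finger opening in m.
Only numpy, scipy, OpenCV 4.12 (cv2) and the standard library are available. Lean on these libraries where they do the work, as an engineer would, in place of code of your own. Each camera call takes 0.05 s, during which the arm holds its last target.

## Working session

There is one attempt and no reset: what is moved stays moved. The work goes in short steps, Python scripts to look and compute and a tool call to move; the robot and the scene stay as the last step left them, time stands still between calls to the robot, and variables do not carry over. Pictures are saved under pics/ and viewed, and the job is handed in when it is done.

Besides the shell and the picture viewer there is one more tool, called after "Request:" by a JSON object that holds its "name" and its "arguments", one argument or row to a line. arm_command: Moves the arm, as the interface text tells. Its arguments: {"type":"object","properties":{"plan":{"type":"array"},"newtons":{"type":"number"}},"required":["plan"]}

```bash
mkdir -p pics; ls; cat > h.py <<'E'
import numpy as np, cv2
from scipy.spatial.transform import Rotation as Rot
from station import sensors, vision, job
def cam(n):
    p=vision.camera_params(n); K=np.array(p["intrinsics"]).reshape(3,3); R=cv2.Rodrigues(np.array(p["rvec"],float).reshape(3))[0]; t=np.array(p["tvec"],float).reshape(3)
    return K,R,t
def ray(n,at,c=None):
    K,R,t=c or cam(n); d=R.T@np.linalg.inv(K)@np.array([at[1],at[0],1.0]); return -R.T@t, d/np.linalg.norm(d)
def onz(n,at,z,c=None):
    o,d=ray(n,at,c); return o+d*(z-o[2])/d[2]
def proj(n,P,c=None):
    K,R,t=c or cam(n); q=K@(R@np.asarray(P,float)+t); return q[:2]/q[2]  # col,row
def tri(rays):
    A=np.zeros((3,3));b=np.zeros(3)
    for o,d in rays:
        M=np.eye(3)-np.outer(d,d);A+=M;b+=M@o
    x=np.linalg.solve(A,b); return x,[np.linalg.norm((np.eye(3)-np.outer(d,d))@(x-o)) for o,d in rays]
def snap(n,f):
    im=vision.camera(n); cv2.imwrite("pics/"+f,im); return im
E
python3 - <<'E'
from h import *
np.set_printoptions(precision=4,suppress=True)
print(sensors.get_obs())
for n in("scene","top"):
    snap(n,f"a_{n}.png"); K,R,t=cam(n); print(n,K.tolist(),(-R.T@t),R[2])
    for k in("post_foot","post_tip","toroid_center","toroid_block","washer_center","clip_center","clip_mouth","chassis"):
        print(k,[(np.round(d["at"],1).tolist(),round(d["confidence"],2)) for d in vision.pinpoint(k,n)])
E
```

```text
pics
{'time_s': 0.0, 'qpos': array([ 1.2654,  0.3005,  1.5216, -0.    ,  1.3207, -0.0666]), 'joint_vel': array([-0.0015, -0.0001, -0.0001, -0.0003,  0.0011,  0.0006]), 'tau': array([ -0.0016, -53.1804, -35.2748,   0.0707,   0.0244,  -0.0001]), 'ee_pos': array([0.1301, 0.5344, 0.4041]), 'eef_rot': array([-3.1404, -0.    ,  2.9028]), 'force': array([ 0.1968,  0.2788, -0.0258]), 'moment': array([ 0.0209, -0.077 , -0.0106]), 'grip_width': 0.09385975325762179}
scene [[506.9791114908374, 0.0, 321.04323852980656], [0.0, 506.9791114908374, 239.80246417759088], [0.0, 0.0, 1.0]] [ 1.2545 -0.0991  0.8329] [-0.6596  0.0786 -0.7475]
post_foot [([232.1, 485.4], 0.69)]
post_tip [([216.1, 482.2], 0.61), ([221.9, 299.1], 0.55)]
toroid_center [([276.1, 241.1], 0.98), ([285.9, 345.9], 0.7), ([360.7, 377.1], 0.66), ([282.0, 292.4], 0.63)]
toroid_block [([271.7, 223.4], 0.82), ([298.0, 337.0], 0.78), ([295.9, 301.2], 0.65), ([373.4, 362.4], 0.61), ([333.6, 203.3], 0.42), ([303.4, 133.1], 0.34)]
washer_center [([245.0, 201.6], 0.8)]
clip_center [([220.3, 298.0], 0.7)]
clip_mouth [([221.3, 297.5], 0.19)]
chassis [([206.2, 465.8], 0.81)]
top [[478.2738198315232, 0.0, 320.9398069848821], [0.0, 478.2738198315232, 245.31803361138753], [0.0, 0.0, 1.0]] [ 0.4452 -0.0239  1.2237] [ 0.1272 -0.0002 -0.9919]
post_foot [([240.2, 181.8], 0.94), ([195.5, 412.4], 0.48)]
post_tip [([226.6, 192.0], 0.86), ([283.2, 420.9], 0.37)]
toroid_center [([157.1, 293.1], 0.86), ([241.5, 378.7], 0.8), ([231.2, 340.1], 0.76), ([220.5, 301.1], 0.56), ([333.6, 378.5], 0.56)]
toroid_block [([246.1, 392.6], 0.82), ([217.6, 336.1], 0.72), ([152.6, 299.5], 0.64), ([216.1, 310.8], 0.63), ([301.7, 332.2], 0.5), ([338.9, 379.0], 0.4), ([239.6, 182.2], 0.34)]
washer_center [([281.0, 420.1], 0.55)]
clip_center [([282.7, 418.8], 0.73)]
clip_mouth [([317.2, 335.2], 0.93)]
chassis [([265.6, 187.7], 0.67), ([194.6, 410.3], 0.21)]
```

View pics/a_scene.png

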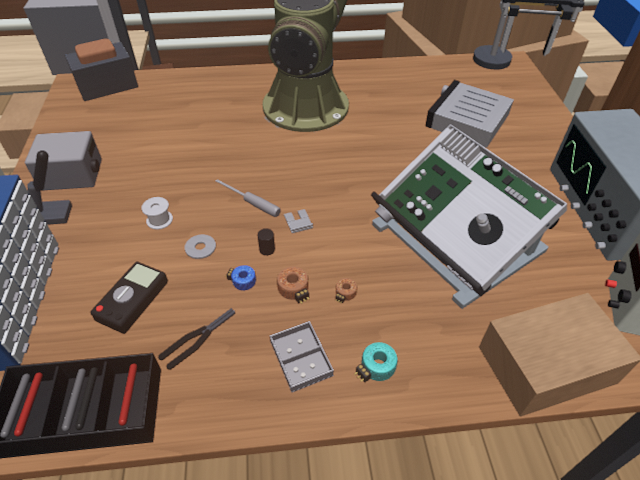

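View pics/a_top.png

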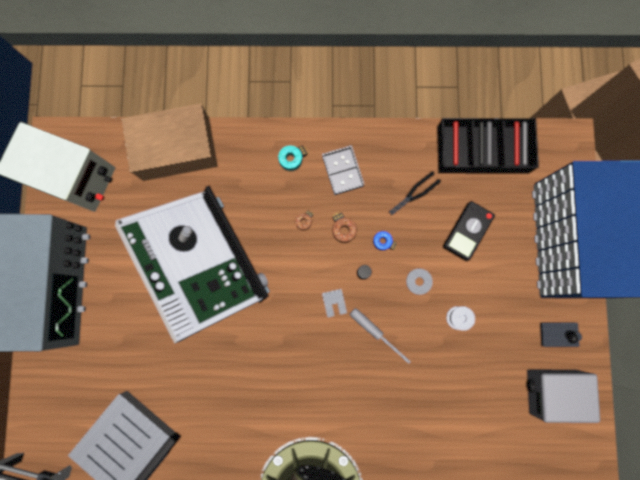

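```bash
python3 - <<'E'
from h import *
np.set_printoptions(precision=4,suppress=True)
print(onz("scene",[282,292.4],.017),onz("top",[231.2,343],.017))
print("blk",onz("scene",[295.9,301.2],.017),onz("top",[216.5,337],.017))
print("tip",tri([ray("scene",[216.1,482.2]),ray("top",[226.6,192])]))
print("foot",tri([ray("scene",[232.1,485.4]),ray("top",[240.2,181.8])]))
print("clip",onz("scene",[220.3,298],.003),onz("top",[302,333],.003))
print("washer",onz("scene",[245,201.6],.003),onz("top",[281,420.1],.003))
im=snap("wrist","a_wrist.png");K,R,t=cam("wrist");print(K,-R.T@t,R)
E
```

```text
[ 0.6411 -0.0828  0.017 ] [ 0.6364 -0.0803  0.017 ]
blk [ 0.6767 -0.0682  0.017 ] [ 0.6745 -0.065   0.017 ]
tip (array([0.6261, 0.2743, 0.1522]), [np.float64(0.0056008644960774834), np.float64(0.005600864496077486)])
foot (array([0.6034, 0.3124, 0.0795]), [np.float64(0.00046988817149721683), np.float64(0.00046988817149727863)])
clip [ 0.4581 -0.0573  0.003 ] [ 0.4569 -0.0551  0.003 ]
washer [ 0.5105 -0.2707  0.003 ] [ 0.5108 -0.2771  0.003 ]
[[336.9822   0.     318.3373]
 [  0.     336.9822 241.6629]
 [  0.       0.       1.    ]] [0.0571 0.5512 0.3845] [[ 0.2361  0.9717  0.    ]
 [ 0.9392 -0.2282  0.2565]
 [ 0.2492 -0.0605 -0.9666]]
```

View pics/a_wrist.png

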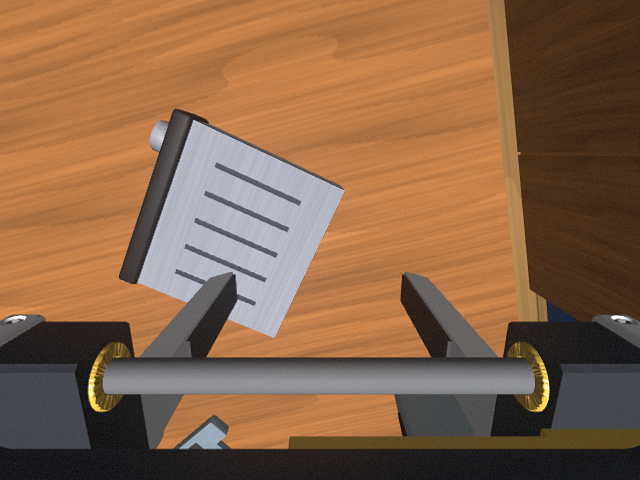

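Request:
{"name": "arm_command", "arguments": {
  "plan": [-1,0.8,-0.4,0.1,-0.38,-1,0.8,-0.4,0.1,-0.38,-1,0.8,-0.4,0.1,-0.38,-1,0.8,-0.4,0.1,-0.38,-1,0.8,-0.4,0.1,-0.38,-1,0.8,-0.4,0.1,-0.38,-1,0.8,-0.4,0.1,-0.38,-1,0.8,-0.4,0.1,-0.38],
  "newtons": 20
}}

```text
time_s: 1.75
ee_pos: [0.4536, 0.3719, 0.4448]
eef_rot: [3.141, 0.001, 2.103]
force: [0.1, 0.4, -0.1]
grip_width: 0.0939
```

Request:
{"name": "arm_command", "arguments": {
  "plan": [-1,0.38,-0.18,0,0,-1,0.38,-0.18,0,0,-1,0.38,-0.18,0,0,-1,0.38,-0.18,0,0,-1,0.38,-0.18,0,0,-1,0.38,-0.18,0,0]
}}

```text
time_s: 2.35
ee_pos: [0.6016, 0.303, 0.4443]
eef_rot: [-3.141, -0.0, 2.107]
force: [-1.1, -0.3, 0.2]
grip_width: 0.0937
```

```bash
python3 - <<'E'
from h import *
np.set_printoptions(precision=4,suppress=True)
o=sensors.get_obs();print(o['time_s'],o['ee_pos'],o['eef_rot'],o['force'])
c=cam("wrist");im=snap("wrist","b_wrist.png");np.savez("b.npz",K=c[0],R=c[1],t=c[2])
for k in("post_foot","post_tip","chassis"):
    print(k,[(np.round(d["at"],1).tolist(),round(d["confidence"],2)) for d in vision.pinpoint(k,"wrist")])
E
```

```text
2.35 [0.6016 0.303  0.4443] [-3.1409 -0.0003  2.1072] [-1.1452 -0.2854  0.1816]
post_foot [([231.2, 321.6], 0.65), ([214.9, 260.9], 0.4)]
post_tip []
chassis [([213.6, 261.4], 0.76)]
```

View pics/b_wrist.png

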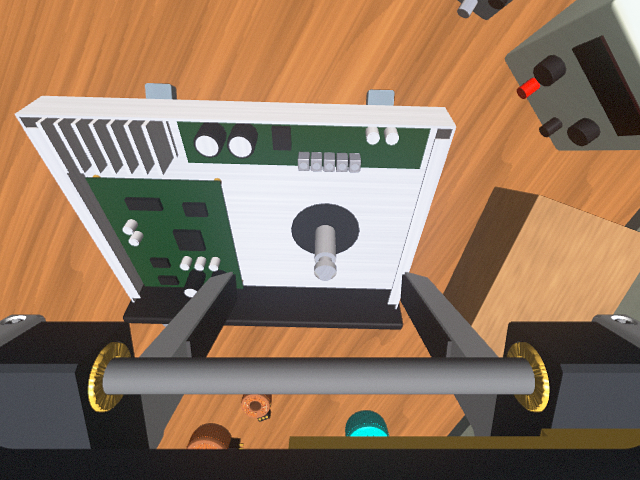

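```bash
python3 - <<'E'
import cv2,numpy as np
im=cv2.imread("pics/b_wrist.png")
cv2.imwrite("pics/b1.png",cv2.resize(im[185:300,240:440],None,fx=4,fy=4,interpolation=cv2.INTER_CUBIC))
cv2.imwrite("pics/b2.png",cv2.resize(im[85:345,110:470],None,fx=2.2,fy=2.2,interpolation=cv2.INTER_CUBIC))
E
```

```text
(no output)
```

View pics/b1.png

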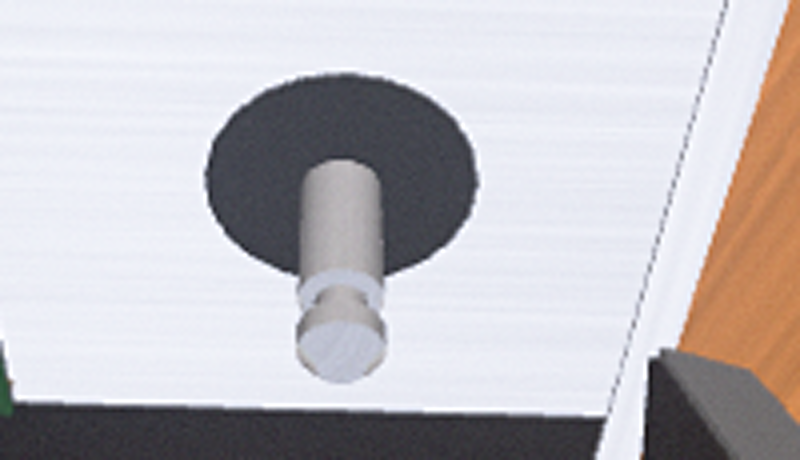

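View pics/b2.png

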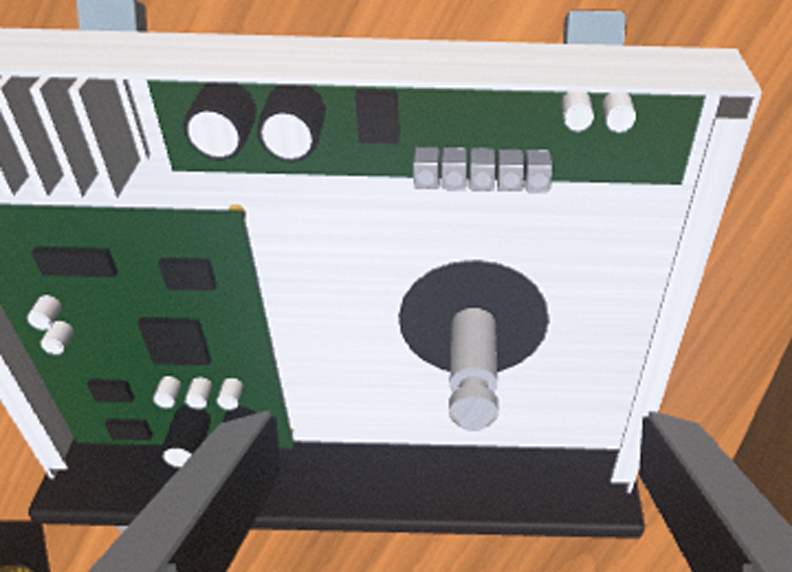

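```bash
cat > fit.py <<'E'
from h import *
from scipy.optimize import least_squares
def axes(al,tl=np.pi/6):
    u=np.array([np.cos(al),np.sin(al),0]); z=np.array([0,0,1.])
    X=np.cos(tl)*u+np.sin(tl)*z; Z=np.cos(tl)*z-np.sin(tl)*u; return np.c_[X,np.cross(Z,X),Z]
TH=np.linspace(0,2*np.pi,181)
def circ(p,A,r,h): return p+ (A@np.c_[r*np.cos(TH),r*np.sin(TH),h+0*TH].T).T
def P(pts,c):
    K,R,t=c; q=(K@(R@np.atleast_2d(pts).T+t[:,None])).T; return q[:,:2]/q[:,2:]
E
cat > f1.py <<'E'
from fit import *
np.set_printoptions(precision=4,suppress=True)
d=np.load("b.npz");c=(d['K'],d['R'],d['t'])
def res(v,full=False):
    p=v[:3];A=axes(v[3]);r=[]
    q=P(circ(p,A,.034,.004),c); r+=[q[:,0].min()-291.5,q[:,0].max()-359.6,q[:,1].min()-203.1]
    q=P(circ(p,A,.010,.056),c); r+=[q[:,0].min()-314.4,q[:,0].max()-336.5]
    q=P(circ(p,A,.0055,.061),c)
    qq=P(circ(p,A,.010,.056),c); r+=[max(qq[:,1].max(),q[:,1].max())-280.5]
    # lines
    def line(a,b,pts):
        m=P(np.array([p+A@a,p+A@b]),c); n=np.array([-(m[1]-m[0])[1],(m[1]-m[0])[0]]);n/=np.linalg.norm(n)
        return [n@(np.array(x)-m[0]) for x in pts]
    r+=line(np.array([-.094,-.08,0]),np.array([-.094,.08,0]),[(245,285.75),(390,288.75)])
    l=line(np.array([.07,-.08,0.002]),np.array([.07,.08,0.002]),[(188.2,163.2),(419.1,168.6)]); r+=[l[1]-l[0]]
    l=line(np.array([-.07,-.083,0]),np.array([.07,-.083,0]),[(421.25,186.25),(392.5,286.25)]); r+=[(l[1]-l[0])]
    return np.array(r)
s=least_squares(res,[.603,.312,.08,2.1],loss='soft_l1')
print(s.x,np.degrees(s.x[3]),s.fun if 0 else res(s.x))
J=s.jac; print(np.sqrt(np.diag(np.linalg.inv(J.T@J)))*.4)
p=s.x[:3];A=axes(s.x[3]); tip=p+A@[0,0,.061];print("tip",tip)
for n in("scene","top"): print(n,"foot cr",proj(n,p),"tip",proj(n,tip))
E
python3 f1.py
```

```text
[0.6057 0.3072 0.0993 2.0847] 119.44657046065218 [-0.9103  0.6783  0.704  -0.3872  0.534   0.0594 -0.5288 -0.3783  0.0208
 -0.1086]
[0.0004 0.0005 0.0018 0.0014]
tip [0.6207 0.2806 0.1521]
scene foot cr [485.4723 226.4316] tip [481.411 214.115]
top foot cr [181.4322 238.0564] tip [186.6811 228.2384]
```

```bash
sed -e 's/r+=line(np.array(\[-.094,-.08,0\]),np.array(\[-.094,.08,0\]),\(.*\))$/l=line(np.array([-.094,-.08,0]),np.array([-.094,.08,0]),\1); r+=[l[1]-l[0]]/' f1.py > f2.py; python3 f2.py; python3 - <<'E'
import cv2
im=cv2.imread("pics/a_scene.png");cv2.imwrite("pics/s1.png",cv2.resize(im[190:270,440:540],None,fx=7,fy=7,interpolation=cv2.INTER_CUBIC))
im=cv2.imread("pics/a_top.png");cv2.imwrite("pics/t1.png",cv2.resize(im[200:280,140:240],None,fx=7,fy=7,interpolation=cv2.INTER_CUBIC))
E
```

```text
[0.6058 0.3071 0.0976 2.0846] 119.44158459558174 [-0.7037  0.5178  0.5782 -0.2962  0.4891 -0.524   0.1633  0.0411 -0.2315]
[0.0004 0.0005 0.0019 0.0014]
tip [0.6208 0.2806 0.1504]
scene foot cr [485.2253 227.0849] tip [481.1548 214.8183]
top foot cr [181.6882 238.1099] tip [186.941  228.3113]
```

View pics/s1.png

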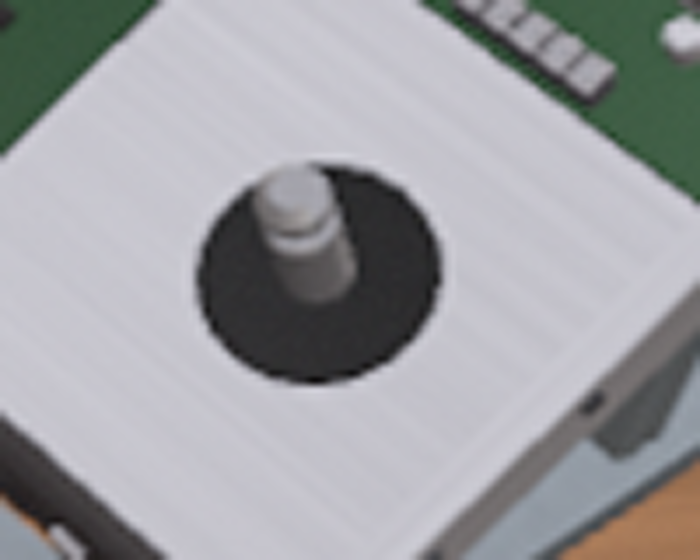

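View pics/t1.png

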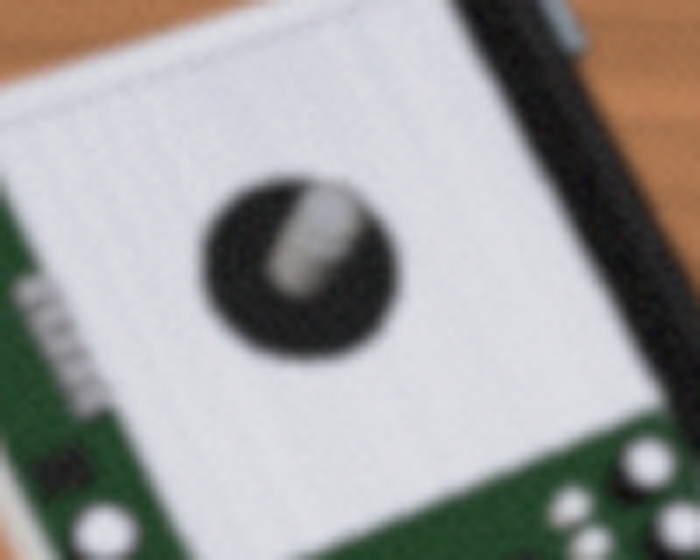

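```bash
cat > f3.py <<'E'
from fit import *
np.set_printoptions(precision=4,suppress=True)
d=np.load("b.npz");c=(d['K'],d['R'],d['t']);cs=cam("scene");ct=cam("top")
def res(v,w=1):
    p=v[:3];A=axes(v[3]);r=[];o=.375
    q=P(circ(p,A,.034,.004),c); r+=[q[:,0].min()-291.5+o,q[:,0].max()-359.6+o,q[:,1].min()-203.1+o]
    q=P(circ(p,A,.010,.056),c); r+=[q[:,0].min()-314.4+o,q[:,0].max()-336.5+o]
    q=P(circ(p,A,.0055,.061),c)
    qq=P(circ(p,A,.010,.056),c); r+=[max(qq[:,1].max(),q[:,1].max())-280.5+o]
    def line(a,b,pts):
        m=P(np.array([p+A@a,p+A@b]),c); n=np.array([-(m[1]-m[0])[1],(m[1]-m[0])[0]]);n/=np.linalg.norm(n)
        return [n@(np.array(x)-o-m[0]) for x in pts]
    l=line(np.array([-.094,-.08,0]),np.array([-.094,.08,0]),[(245,285.75),(390,288.75)]);r+=[l[1]-l[0]]
    l=line(np.array([.07,-.08,0.002]),np.array([.07,.08,0.002]),[(188.2,163.2),(419.1,168.6)]); r+=[l[1]-l[0]]
    l=line(np.array([-.07,-.083,0]),np.array([.07,-.083,0]),[(421.25,186.25),(392.5,286.25)]); r+=[(l[1]-l[0])]
    q=P(circ(p,A,.034,.004),cs); m=[440+197/7-.43,440+442/7-.43,190+163/7-.43,190+384/7-.43]
    r+=list(np.array([q[:,0].min()-m[0],q[:,0].max()-m[1],q[:,1].min()-m[2],q[:,1].max()-m[3]]))
    q=P(circ(p,A,.034,.004),ct); m=[140+203/7-.43,140+400/7-.43,200+178/7-.43,200+361/7-.43]
    r+=list(np.array([q[:,0].min()-m[0],q[:,0].max()-m[1],q[:,1].min()-m[2],q[:,1].max()-m[3]]))
    return np.array(r)
s=least_squares(res,[.603,.312,.08,2.1],loss='soft_l1')
print(s.x,np.degrees(s.x[3]),res(s.x))
p=s.x[:3];A=axes(s.x[3]); tip=p+A@[0,0,.061];print("tip",tip)
E
python3 f3.py
```

```text
[0.606  0.3066 0.093  2.0841] 119.4102333555862 [-0.0531  0.2317  0.7893  0.0191  0.4585 -1.4698  0.2396  0.169  -0.5627
 -1.0855 -0.4645 -0.5384 -0.4839 -0.5849  0.469  -0.4801 -0.0284]
tip [0.621  0.28   0.1459]
```

Request:
{"name": "arm_command", "arguments": {
  "plan": [-1,0.08,-0.96,0,-0.82,-1,0.08,-0.96,0,-0.82,-1,0.08,-0.96,0,-0.82,-1,0.08,-0.96,0,-0.82,-1,0.08,-0.96,-0.15,-0.82,-1,0.08,-0.96,-0.15,-0.82,-1,0.08,-0.96,-0.15,-0.82,-1,0.08,-0.96,-0.15,-0.82,-1,0.08,-0.96,-0.15,-0.82,-1,0.08,-0.96,-0.15,-0.82,-1,0.08,-0.96,-0.15,-0.82,-1,0.08,-0.96,-0.15,-0.82,-1,0.08,-0.96,-0.15,-0.82]
}}

```text
time_s: 3.85
ee_pos: [0.6339, -0.0809, 0.385]
eef_rot: [3.141, -0.0, 0.389]
force: [0.1, -0.6, -0.5]
grip_width: 0.0939
```

```bash
python3 - <<'E'
from h import *
np.set_printoptions(precision=4,suppress=True)
o=sensors.get_obs();print(o['time_s'],o['ee_pos'],o['eef_rot'],o['force'])
c=cam("wrist");im=snap("wrist","c_wrist.png");np.savez("c.npz",K=c[0],R=c[1],t=c[2])
for k in("toroid_center","toroid_block"):
    print(k,[(np.round(d["at"],1).tolist(),round(d["confidence"],2),onz("wrist",d["at"],.017,c)) for d in vision.pinpoint(k,"wrist")])
E
```

```text
3.85 [ 0.6339 -0.0809  0.385 ] [ 3.1414 -0.0004  0.3894] [ 0.145  -0.6471 -0.4758]
toroid_center [([274.5, 392.4], 0.92, array([ 0.6132, -0.1778,  0.017 ])), ([159.5, 239.2], 0.9, array([0.6655, 0.0173, 0.017 ])), ([218.3, 321.9], 0.77, array([ 0.6416, -0.0824,  0.017 ]))]
toroid_block [([182.9, 322.1], 0.79, array([ 0.6756, -0.0685,  0.017 ])), ([287.3, 413.0], 0.74, array([ 0.6082, -0.2055,  0.017 ])), ([149.5, 254.1], 0.66, array([0.6803, 0.0067, 0.017 ]))]
```

View pics/c_wrist.png

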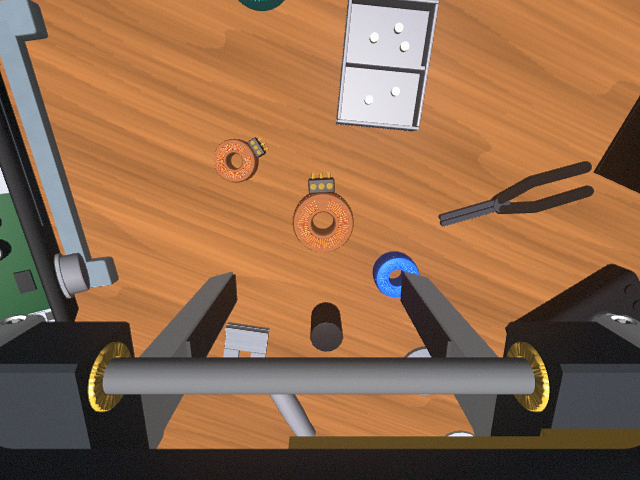

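```bash
cat > f4.py <<'E'
from fit import *
np.set_printoptions(precision=4,suppress=True)
d=np.load("c.npz");c=(d['K'],d['R'],d['t'])
im=cv2.imread("pics/c_wrist.png")
cv2.imwrite("pics/c1.png",cv2.resize(im[160:265,270:375],None,fx=6,fy=6,interpolation=cv2.INTER_CUBIC))
m=vision.silhouettes("toroid","wrist")
for k in m:
    if abs(k["at"][1]-322)<20: M=k["mask"]; print(k["at"],k["confidence"],M.sum()); break
ys,xs=np.nonzero(M);print(xs.min(),xs.max(),ys.min(),ys.max()); np.save("Mt.npy",M)
yy,xx=np.mgrid[0:480,0:640]
def render(v):
    x,y,a=v; u=np.array([np.cos(a),np.sin(a),0]);w=np.array([-u[1],u[0],0]);o=np.array([x,y,0])
    cc=np.array([o+.031*(np.cos(t)*u+np.sin(t)*w)+[0,0,z] for t in TH for z in(0,.034)])
    bb=np.array([o+X*u+Y*w+[0,0,z] for X in(.025,.044) for Y in(-.013,.013) for z in(.007,.027)])
    S=16;out=np.zeros((480,640),np.uint8)
    for pts in(cc,bb):
        h=cv2.convexHull(P(pts,c).astype(np.float32))[:,0]
        cv2.fillConvexPoly(out,np.round(h*S).astype(np.int32),255,cv2.LINE_AA,4)
    return out/255.
from scipy.optimize import minimize
f=lambda v: np.abs(render([v[0]/100,v[1]/100,v[2]])-M).sum()
best=min((minimize(f,[64.1,-8.2,a0],method='Nelder-Mead',options=dict(initial_simplex=[[64.1,-8.2,a0],[64.5,-8.2,a0],[64.1,-7.8,a0],[64.1,-8.2,a0+.1]])) for a0 in(.35,.42)),key=lambda r:r.fun)
print(best.x,np.degrees(best.x[2]),best.fun)
E
python3 f4.py
```

```text
[214.2, 319.8] 0.75 3093
293 353 172 251
[64.2003 -8.3058  0.4408] 25.258220348139876 535.7137254901961
```

View pics/c1.png

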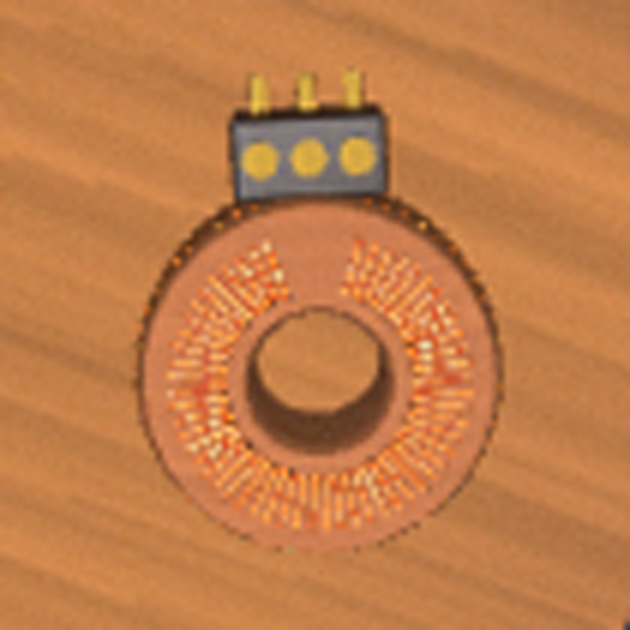

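Request:
{"name": "arm_command", "arguments": {
  "plan": [-1,0.02,-0.005,0,0.027,-1,0.02,-0.005,-0.1,0.027,-1,0.02,-0.005,-0.2,0.027,-1,0.02,-0.005,-0.32,0.027,-1,0.02,-0.005,-0.4,0.027,-1,0.02,-0.005,-0.4475,0.027,-1,0.02,-0.005,-0.4475,0.027,1,0.02,-0.005,-0.4475,0.027,1,0.02,-0.005,-0.4475,0.027,1,0.02,-0.005,-0.4475,0.027,1,0.02,-0.005,-0.4475,0.027,1,0.02,-0.005,-0.4475,0.027,1,0.02,-0.005,-0.4475,0.027,1,0.02,-0.005,-0.4475,0.027],
  "newtons": 20
}}

```text
time_s: 5.45
ee_pos: [0.6422, -0.0834, 0.2064]
eef_rot: [3.142, -0.001, 0.446]
force: [-2.1, 1.4, 7.0]
grip_width: 0.0613
```

Request:
{"name": "arm_command", "arguments": {
  "plan": [1,0,0,0.1,0,1,0,0,0.2,0,1,0,0,0.3,0,1,0,0.1,0.4,0.1,1,0,0.2,0.5,0.2,1,0,0.3,0.5,0.3,1,0,0.4,0.5,0.4,1,0,0.5,0.5,0.45,1,-0.01,0.6,0.5,0.52,1,-0.02,0.7,0.5,0.58,1,-0.0225,0.8,0.5,0.65,1,-0.0225,0.8525,0.5,0.72,1,-0.0225,0.8525,0.5,0.7825,1,-0.0225,0.8525,0.5,0.7825,1,-0.0225,0.8525,0.5,0.7825]
}}

```text
time_s: 6.95
ee_pos: [0.633, 0.2576, 0.4048]
eef_rot: [-3.14, -0.0, 2.088]
force: [0.1, 0.5, -5.2]
grip_width: 0.0616
```

```bash
cat > look.py <<'E'
import sys
from fit import *
np.set_printoptions(precision=4,suppress=True)
tag=sys.argv[1]; which=sys.argv[2].split(",")
o=sensors.get_obs();print(o['time_s'],o['ee_pos'],np.degrees(o['eef_rot']),o['force'],o['moment'],o['grip_width'])
for n in which:
    c=cam(n);im=snap(n,f"{tag}_{n}.png");np.savez(f"{tag}_{n}.npz",K=c[0],R=c[1],t=c[2],ee=o['ee_pos'],rot=o['eef_rot'])
E
python3 look.py d wrist,scene; python3 - <<'E'
import cv2
im=cv2.imread("pics/d_scene.png");cv2.imwrite("pics/d1.png",cv2.resize(im[130:280,380:580],None,fx=4,fy=4,interpolation=cv2.INTER_CUBIC))
E
```

```text
6.95 [0.633  0.2576 0.4048] [-179.9186   -0.0094  119.6104] [ 0.1077  0.4532 -5.1867] [-0.0679 -0.0233 -0.0135] 0.061631705985950566
```

View pics/d_wrist.png

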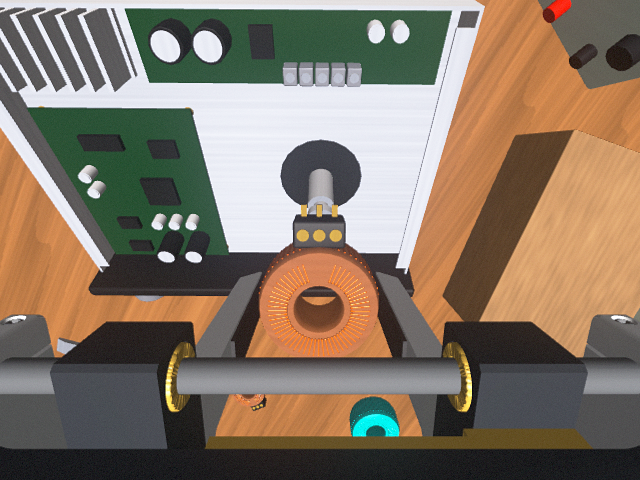

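View pics/d1.png

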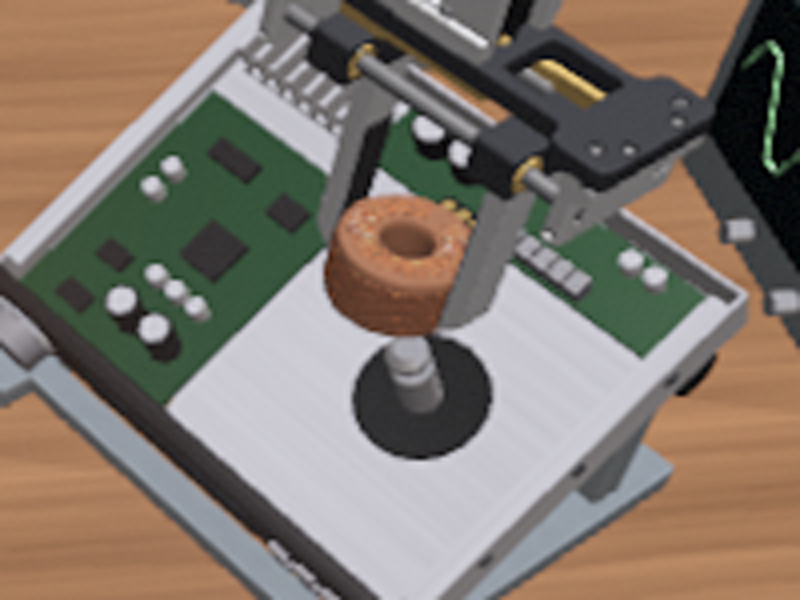

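```bash
python3 - <<'E'
import cv2
im=cv2.imread("pics/d_wrist.png");cv2.imwrite("pics/d2.png",cv2.resize(im[130:250,260:380],None,fx=5,fy=5,interpolation=cv2.INTER_CUBIC))
E
```

```text
(no output)
```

View pics/d2.png

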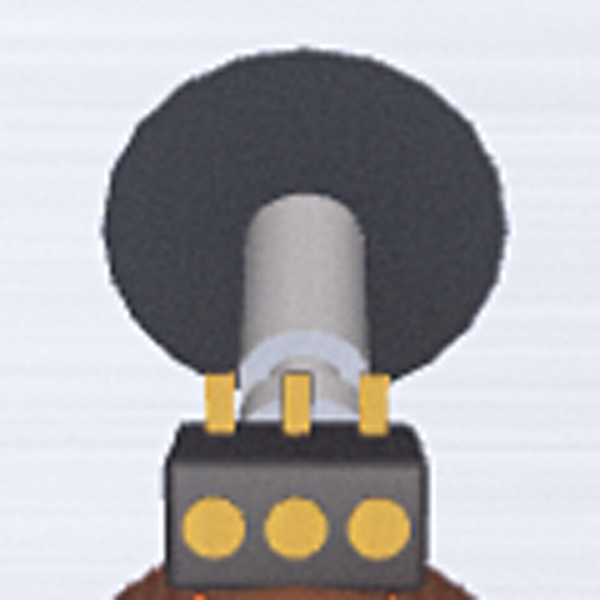

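```bash
cat > f5.py <<'E'
exec(open("f3.py").read().split("s=least_squares")[0])
d2=np.load("d_wrist.npz");c2=(d2['K'],d2['R'],d2['t'])
def res2(v):
    p=v[:3];A=axes(v[3])
    q=P(circ(p,A,.034,.004),c2);q2=P(circ(p,A,.010,.0415),c2)
    return np.r_[res(v),q[:,0].min()-280.2,q[:,0].max()-361.0,q[:,1].min()-139.2,q2[:,0].min()-307.6,q2[:,0].max()-333.8]
s=least_squares(res2,[.603,.312,.08,2.1],loss='soft_l1')
print(s.x,np.degrees(s.x[3]),res2(s.x))
p=s.x[:3];A=axes(s.x[3]); tip=p+A@[0,0,.061];print("tip",tip)
# wrist only
w=np.r_[0:9,17:22]
s2=least_squares(lambda v:res2(v)[w],s.x,loss='soft_l1');print(s2.x,res2(s2.x)[w])
w=np.r_[9:17]
s2=least_squares(lambda v:np.r_[res2(v)[w],(v[3]-2.084)*100],s.x,loss='soft_l1');print(s2.x,res2(s2.x)[w])
E
python3 f5.py
```

```text
[0.6058 0.3067 0.0929 2.0841] 119.40960141629972 [-0.1881  0.0879  0.5528 -0.1355  0.3006 -1.7264  0.2415  0.1724 -0.6188
 -1.078  -0.465  -0.5871 -0.541  -0.6214  0.4318 -0.3817  0.0703  0.0341
  0.2938  0.1921  0.1041  0.1256]
tip [0.6208 0.2802 0.1458]
[0.6057 0.3067 0.0951 2.0843] [-0.4467  0.2564  0.8627 -0.2577  0.3361 -0.8789  0.2078  0.1159 -0.4856
 -0.3557  0.5056  0.0527 -0.0941  0.141 ]
[0.6058 0.3081 0.091  2.084 ] [-0.6073 -0.034   0.0489  0.062  -0.9567  0.0573 -0.2774  0.1326]
```

Request:
{"name": "arm_command", "arguments": {
  "plan": [1,-0.005,0.00875,-0.04,0,1,-0.005,0.00875,-0.08,0,1,-0.005,0.00875,-0.11,0,1,-0.005,0.00875,-0.12,0,1,-0.005,0.00875,-0.125,0,1,-0.005,0.00875,-0.13,0,1,-0.005,0.00875,-0.135,0,1,-0.005,0.00875,-0.14,0]
}}

```text
time_s: 7.85
ee_pos: [0.6315, 0.2601, 0.352]
eef_rot: [3.139, 0.002, 2.084]
force: [-1.0, -8.9, 7.0]
grip_width: 0.0616
```

Request:
{"name": "arm_command", "arguments": {
  "plan": [1,0,0,-0.005,0,1,0,0,-0.01,0,1,0,0,-0.015,0,1,0,0,-0.0175,0]
}}

```text
time_s: 8.25
ee_pos: [0.6315, 0.2601, 0.3447]
eef_rot: [3.139, 0.002, 2.083]
force: [-0.8, -6.6, 3.9]
grip_width: 0.0615
```

```bash
python3 look.py e wrist,scene; python3 - <<'E'
import cv2
im=cv2.imread("pics/e_scene.png");cv2.imwrite("pics/e1.png",cv2.resize(im[130:280,380:580],None,fx=4,fy=4,interpolation=cv2.INTER_CUBIC))
E
```

```text
8.25 [0.6315 0.2601 0.3447] [179.8357   0.1116 119.3746] [-0.8389 -6.601   3.9365] [-1.1423  0.172   0.0703] 0.061525001593471705
```

View pics/e1.png

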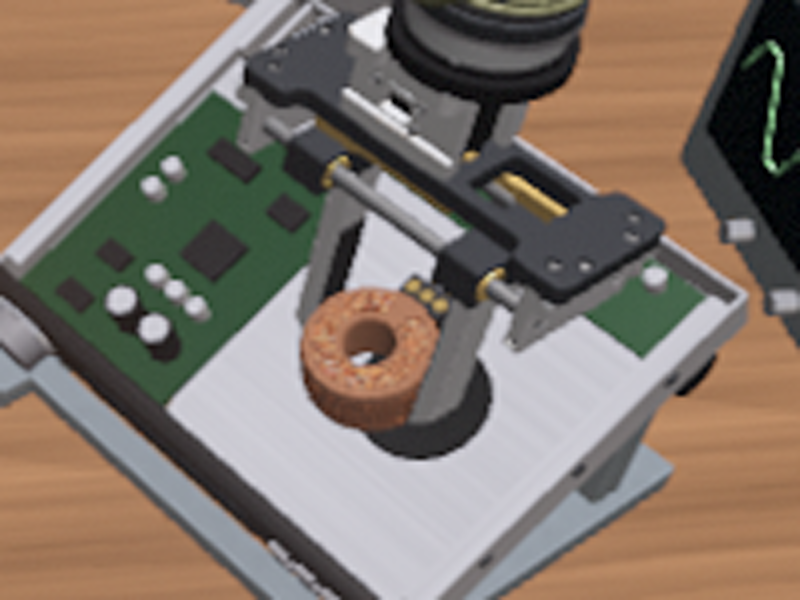

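View pics/e_wrist.png

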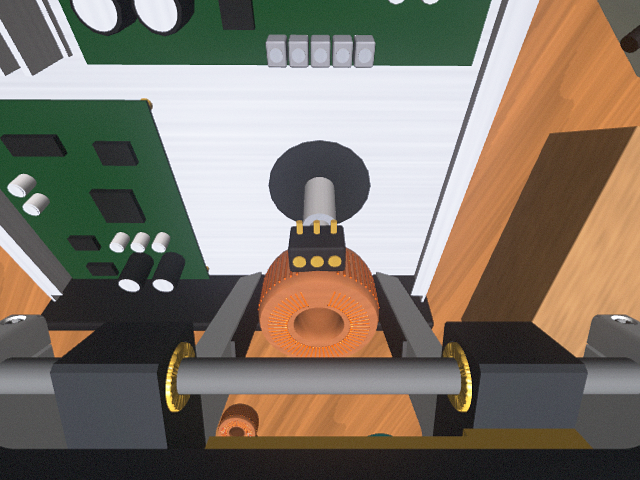

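```bash
cat > tor.py <<'E'
from fit import *
from scipy.optimize import minimize
np.set_printoptions(precision=4,suppress=True)
def fit_tor(tag,roi,guess,blk=True):
    d=np.load(f"{tag}_wrist.npz");c=(d['K'],d['R'],d['t']);ee=d['ee'];psi=d['rot'][2]
    im=cv2.imread(f"pics/{tag}_wrist.png").astype(int);B,G,Rr=im[...,0],im[...,1],im[...,2]
    hsv=cv2.cvtColor(im.astype(np.uint8),cv2.COLOR_BGR2HSV)
    r0,r1,c0,c1=roi
    M=np.zeros((480,640),np.uint8);M[r0:r1,c0:c1]=((hsv[...,1]>60)&((hsv[...,0]<20)|(hsv[...,0]>170)))[r0:r1,c0:c1]
    n,l,s,_=cv2.connectedComponentsWithStats(M);k=1+np.argmax(s[1:,4]);M=(l==k)
    M=cv2.morphologyEx(M.astype(np.uint8),cv2.MORPH_CLOSE,np.ones((5,5)))
    yr=np.array([np.cos(psi),np.sin(psi),0]);zr=np.array([0,0,1.])
    def model(v):
        th=v[2];X=np.cos(th)*yr+np.sin(th)*zr;Z=np.cos(th)*zr-np.sin(th)*yr;Y=np.cross(Z,X)
        o=np.array([ee[0],ee[1],ee[2]-.18])+v[0]*yr+v[1]*zr+v[3]*Y
        return o,np.c_[X,Y,Z]
    def render(v):
        o,A=model(v);out=np.zeros((480,640),np.uint8)
        pts=np.vstack([circ(o,A,.031,-.017),circ(o,A,.031,.017)])
        h=cv2.convexHull(P(pts,c).astype(np.float32))[:,0];cv2.fillConvexPoly(out,np.round(h*16).astype(np.int32),1,8,4)
        # hole: through visible
        b=np.array([o+A@[X,Y,Z] for X in(.028,.044) for Y in(-.013,.013) for Z in(-.01,.01)])
        h=cv2.convexHull(P(b,c).astype(np.float32))[:,0]
        ob=np.zeros_like(out);cv2.fillConvexPoly(ob,np.round(h*16).astype(np.int32),1,8,4)
        return out,ob
    # outline distance: compare hull of mask with model minus block
    def f(v):
        v=np.array(v)/[1000,1000,50,1000]
        a,b=render(v); a=a&(1-b); w=np.zeros((480,640),bool);w[r0:r1,c0:c1]=1
        # ignore hole interior & finger-occluded
        return (np.abs(a.astype(int)-Mf)[w]).sum()
    cn,_=cv2.findContours(M,cv2.RETR_EXTERNAL,cv2.CHAIN_APPROX_NONE);Mf=np.zeros((480,640),np.uint8);cv2.drawContours(Mf,cn,-1,1,-1);Mf=Mf.astype(int)
    g=np.array(guess)*[1000,1000,50,1000]
    r=minimize(f,g,method='Nelder-Mead',options=dict(initial_simplex=np.vstack([g]+[g+4*e for e in np.eye(4)]),xatol=.02,fatol=.5,maxiter=600))
    v=r.x/[1000,1000,50,1000];o,A=model(v);print("xoff,zoff,tilt,yoff",v[:2]*1e3,np.degrees(v[2]),v[3]*1e3,"center",o,"resid",r.fun,"of",Mf.sum())
    return v,o,A
E
python3 -c "
from tor import *
fit_tor('d',(180,370,225,415),[0,-.007,0,0])
fit_tor('e',(200,358,225,415),[0,-.007,.4,0])
"
```

```text
xoff,zoff,tilt,yoff [ 3.6742 12.2983] -10.915513705973954 1.1562546534277716 center [0.6302 0.2602 0.2371] resid 2963.0 of 14862
xoff,zoff,tilt,yoff [-2.249 12.853] 2.0458999754156157 -0.03986146288602756 center [0.6327 0.2581 0.1775] resid 1016.0 of 12360
```

```bash
python3 - <<'E'
import cv2
im=cv2.imread("pics/e_wrist.png");cv2.imwrite("pics/e2.png",cv2.resize(im[215:365,245:395],None,fx=4,fy=4,interpolation=cv2.INTER_CUBIC))
E
```

```text
(no output)
```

View pics/e2.png

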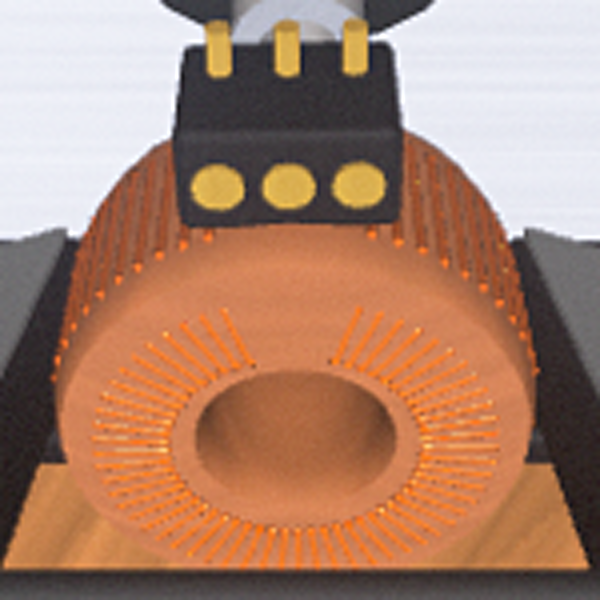

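```bash
cat > f6.py <<'E'
from fit import *
np.set_printoptions(precision=4,suppress=True)
def torfit(tag,off,s,hole,bl,br,bbl=None,bbr=None,psi_free=True):
    d=np.load(f"{tag}_wrist.npz");c=(d['K'],d['R'],d['t']);ee=d['ee'];psi=d['rot'][2]
    px=lambda x,y:np.array([off[0]+(x+.5)/s-.5,off[1]+(y+.5)/s-.5])
    def model(v):
        a=psi+v[4];yr=np.array([np.cos(a),np.sin(a),0]);zr=np.array([0,0,1.]);th=v[2]
        X=np.cos(th)*yr+np.sin(th)*zr;Z=np.cos(th)*zr-np.sin(th)*yr;Y=np.cross(Z,X)
        return np.array([ee[0],ee[1],ee[2]-.18])+v[0]*yr+v[1]*zr+v[3]*Y,np.c_[X,Y,Z]
    L=px(hole[0],0)[0];Rr=px(hole[1],0)[0];T=px(0,hole[2])[1];Bo=px(0,hole[3])[1]
    def res(v):
        o,A=model(v);q=P(circ(o,A,.0113,.017),c)
        r=[q[:,0].min()-L,q[:,0].max()-Rr,q[:,1].min()-T,q[:,1].max()-Bo]
        for pt,b in((bl,[.044,.013,.010]),(br,[.044,-.013,.010]),(bbl,[.044,.013,-.010]),(bbr,[.044,-.013,-.010])):
            if pt is not None: r+=list(P(o+A@np.array(b),c)[0]-px(*pt))
        return np.r_[r,v[3]*300,v[4]*10]
    s_=least_squares(res,[0,-.007,.4,0,0],loss='soft_l1')
    v=s_.x;o,A=model(v);print("xoff,zoff mm",v[:2]*1e3,"tilt",np.degrees(v[2]),"yoff",v[3]*1e3,"dyaw",np.degrees(v[4]),"center",o,res(v));return v,o,A
if __name__=="__main__":
    torfit("e",(245,215),4,(195,396,370,525),(177,137),(404,130),(187,45),(392,43))
E
python3 f6.py
```

```text
xoff,zoff mm [-6.9608 -7.889 ] tilt 16.379722052996005 yoff 0.36850476992536113 dyaw 1.0653290143324006 center [0.6347 0.2539 0.1568] [ 2.8764 -2.098   5.3599 -0.8325 -0.6028 -0.9568  0.5208 -0.2592 -0.3565
  0.5924  0.3992  0.1391  0.1106  0.1859]
```

Request:
{"name": "arm_command", "arguments": {
  "plan": [1,0,0,-0.005,0,1,0,0,-0.01,0,1,0,0,-0.015,0,1,0,0,-0.015,0]
}}

```text
time_s: 8.75
ee_pos: [0.6313, 0.2606, 0.3376]
eef_rot: [3.14, 0.001, 2.084]
force: [1.4, -5.8, 3.1]
grip_width: 0.0616
```

```bash
python3 look.py f wrist; python3 - <<'E'
import cv2
im=cv2.imread("pics/f_wrist.png");cv2.imwrite("pics/f2.png",cv2.resize(im[215:365,245:395],None,fx=4,fy=4,interpolation=cv2.INTER_CUBIC))
E
```

```text
8.75 [0.6313 0.2606 0.3376] [179.8984   0.0485 119.4152] [ 1.4024 -5.8264  3.1302] [-0.9457 -0.105  -0.0077] 0.061584206342850764
```

View pics/f2.png

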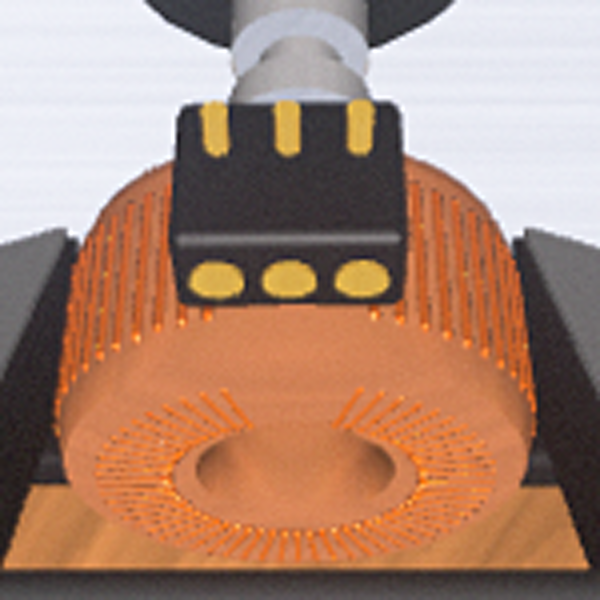

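```bash
sed -i 's/\.0113,\.017),c)/.0125,.017),c)/' f6.py; python3 -c "
from f6 import *
torfit('e',(245,215),4,(195,396,370,525),(177,137),(404,130),(187,45),(392,43))
torfit('f',(245,215),4,(195,396,418,530),(176,245),(404,242),(180,105),(400,103))"
```

```text
xoff,zoff mm [-7.1983 -9.7412] tilt 16.92747141239112 yoff 0.4884970648869573 dyaw 0.8929341843524525 center [0.6347 0.2536 0.1549] [ 0.4413 -0.2856  2.6302 -0.7655 -0.3455 -0.9888  0.1973 -0.1148 -0.1374
  0.4247  0.1796  0.1313  0.1465  0.1558]
xoff,zoff mm [ -9.061 -11.155] tilt 33.43974465090136 yoff 0.78137393643841 dyaw 0.7447781887516943 center [0.6352 0.2523 0.1464] [ 0.9944 -1.1323  5.2421 -0.8043 -1.0489 -0.4561  1.5202 -0.4403  0.1578
  0.3455 -0.2101  0.1621  0.2344  0.13  ]
```

```bash
python3 - <<'E'
import cv2
im=cv2.imread("pics/d_wrist.png");cv2.imwrite("pics/d3.png",cv2.resize(im[205:365,240:400],None,fx=4,fy=4,interpolation=cv2.INTER_CUBIC))
E
```

```text
(no output)
```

View pics/d3.png

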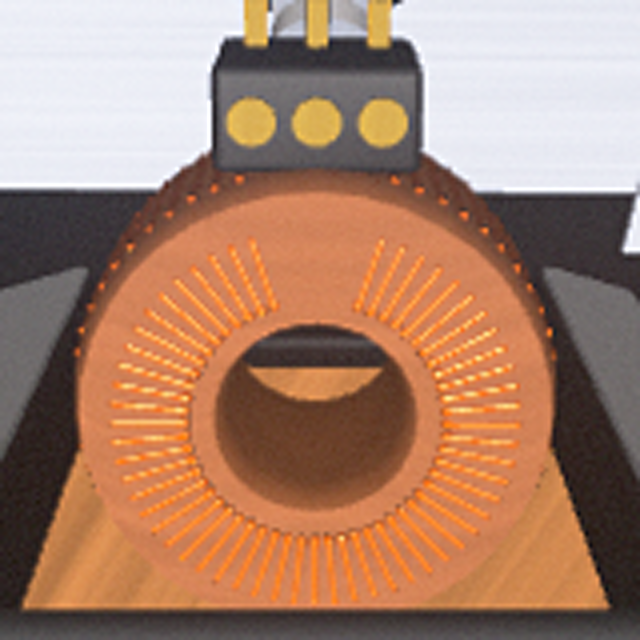

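```bash
python3 -c "
from f6 import *
torfit('d',(240,205),4,(215,415,323,510),(212,70),(422,68),(228,40),(410,40))
torfit('d',(240,205),4,(215,415,323,510),(212,70),(422,68))"
```

```text
xoff,zoff mm [ -3.2727 -13.6879] tilt -0.8944938308440864 yoff 1.069423588093639 dyaw -0.23148542182498522 center [0.6337 0.2542 0.2111] [ 0.5398 -0.2031  0.8809 -0.4462  0.1439 -0.7836  0.039  -0.0365 -1.1346
  0.1147  0.3116  0.3355  0.3208 -0.0404]
xoff,zoff mm [ -4.0442 -13.8254] tilt -3.187403914656921 yoff 1.0929036526374318 dyaw -0.13418321940375924 center [0.6341 0.2535 0.211 ] [ 0.5301 -0.2683  0.5798  0.023   0.2602 -0.6426 -0.4512  0.0153  0.3279
 -0.0234]
```

```bash
python3 -c "
from fit import *
d=np.load('f_wrist.npz');c=(d['K'],d['R'],d['t']);ee=d['ee'];a=d['rot'][2]
x=np.array([np.cos(a),np.sin(a),0]);y=np.array([np.sin(a),-np.cos(a),0])
for X in(-8,8):
  for Y in(-31,31,-43,43):
    for Z in (199,180): print(X,Y,Z,(P(ee+X/1e3*x+Y/1e3*y-[0,0,Z/1e3],c)[0]))
im=cv2.imread('pics/f_wrist.png');cv2.imwrite('pics/f3.png',cv2.resize(im[240:400,180:460],None,fx=2.8,fy=2.8,interpolation=cv2.INTER_CUBIC))
"
```

```text
-8 -31 199 [265.43557199 299.5119338 ]
-8 -31 180 [259.95503952 314.95562744]
-8 31 199 [373.18494919 299.48948996]
-8 31 180 [378.97367162 314.9224195 ]
-8 -43 199 [244.56856426 299.51628033]
-8 -43 180 [236.90418003 314.96205897]
-8 43 199 [394.02738621 299.48514855]
-8 43 180 [401.99455203 314.91599633]
8 -31 199 [264.30003259 273.30831981]
8 -31 180 [258.56613192 286.31595324]
8 31 199 [374.38781728 273.2985995 ]
8 31 180 [380.44437824 286.29793225]
8 -43 199 [242.97989056 273.31020229]
8 -43 180 [234.96106934 286.3194435 ]
8 43 199 [395.68231054 273.29671928]
8 43 180 [404.01800383 286.29444664]
```

View pics/f3.png

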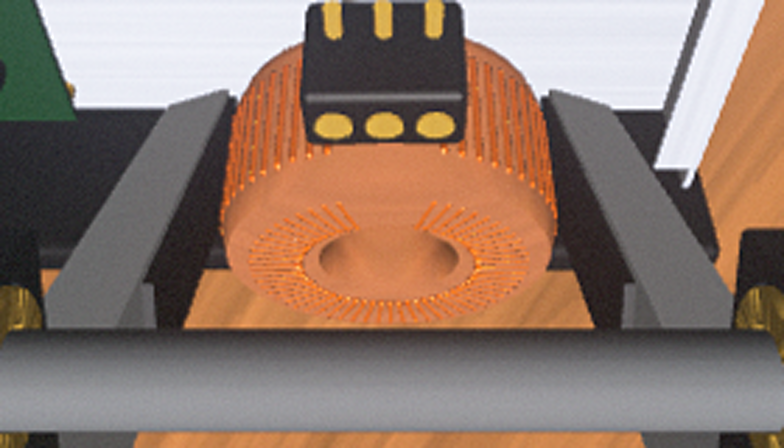

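```bash
cat > f7.py <<'E'
from fit import *
np.set_printoptions(precision=3,suppress=True)
def torfit(tag,off,s,hole,out,blk,prior=None,guess=(0,-.007,.4,0,0,.0115)):
    d=np.load(f"{tag}_wrist.npz");c=(d['K'],d['R'],d['t']);ee=d['ee'];psi=d['rot'][2]
    px=lambda x,y:np.array([off[0]+(x+.5)/s-.5,off[1]+(y+.5)/s-.5])
    def model(v):
        a=psi+v[4];yr=np.array([np.cos(a),np.sin(a),0]);zr=np.array([0,0,1.]);th=v[2]
        X=np.cos(th)*yr+np.sin(th)*zr;Z=np.cos(th)*zr-np.sin(th)*yr;Y=np.cross(Z,X)
        return np.array([ee[0],ee[1],ee[2]-.18])+v[0]*yr+v[1]*zr+v[3]*Y,np.c_[X,Y,Z]
    L=px(hole[0],0)[0];Rr=px(hole[1],0)[0];T=px(0,hole[2])[1];Bo=px(0,hole[3])[1]
    ol=px(out[0],0)[0];orr=px(out[1],0)[0]
    def res(v):
        o,A=model(v);q=P(circ(o,A,v[5],.017),c)
        r=[q[:,0].min()-L,q[:,0].max()-Rr,q[:,1].min()-T,q[:,1].max()-Bo]
        q=np.vstack([P(circ(o,A,.0308,.0155),c),P(circ(o,A,.0308,-.0155),c)]);r+=[q[:,0].min()-ol,q[:,0].max()-orr]
        for pt,b in zip(blk,([.044,.013,.010],[.044,-.013,.010],[.044,.013,-.010],[.044,-.013,-.010])):
            if pt is not None: r+=list((P(o+A@np.array(b),c)[0]-px(*pt))*.7)
        return np.r_[r,v[3]*300,v[4]*10]
    s_=least_squares(res,guess,loss='soft_l1',x_scale=[.01,.01,.3,.01,.1,.01])
    v=s_.x;o,A=model(v);print(tag,"xoff,zoff,yoff mm",v[[0,1,3]]*1e3,"tilt",np.degrees(v[2]),"dyaw",np.degrees(v[4]),"hr",v[5]*1e3,"center",o,res(v));return v,o,A
if __name__=="__main__":
    torfit('d',(240,205),4,(215,415,323,510),(77,555),[(212,70),(422,68),(228,40),(410,40)],guess=(0,-.007,0,0,0,.0115))
    torfit('e',(245,215),4,(195,396,370,525),(54,541),[(177,137),(404,130),(187,45),(392,43)])
    torfit('f',(245,215),4,(195,396,418,530),(55,538),[(176,245),(404,242),(180,105),(400,103)])
E
python3 f7.py
```

```text
d xoff,zoff,yoff mm [ -3.499 -14.805   1.067] tilt -0.31729486480250574 dyaw -0.2511217828244697 hr 12.884994748635632 center [0.634 0.254 0.21 ] [-0.043  0.384  0.142 -0.319 -0.131  0.003  0.201 -0.298 -0.032  0.237
 -0.715  0.072  0.178  0.237  0.32  -0.044]
e xoff,zoff,yoff mm [ -7.354 -10.39    0.388] tilt 16.82657081351033 dyaw 1.0453562717096068 hr 13.031855718591261 center [0.635 0.254 0.154] [-0.255  0.932  1.426 -0.499  0.075 -0.56  -0.117 -0.772  0.072 -0.259
 -0.01   0.333  0.053  0.037  0.116  0.182]
f xoff,zoff,yoff mm [ -8.686 -10.704   0.722] tilt 33.65018169590897 dyaw 0.8409277368780895 hr 13.196061682908606 center [0.635 0.253 0.147] [-0.255  0.447  4.472 -0.437  0.596 -1.063 -0.791 -0.349  1.18  -0.406
  0.029  0.052 -0.07  -0.14   0.216  0.147]
```

Request:
{"name": "arm_command", "arguments": {
  "plan": [1,0,0,0.03,0,1,0,0,0.06,0,1,-0.01,0.02,0.06,0,1,-0.0225,0.0458,0.06,0,1,-0.0225,0.0458,0.06,0,1,-0.0225,0.0458,0.06,0]
}}

```text
time_s: 9.4
ee_pos: [0.6218, 0.2799, 0.3601]
eef_rot: [-3.141, -0.0, 2.086]
force: [-0.2, 0.4, -4.4]
grip_width: 0.061
```

```bash
python3 look.py g wrist,scene; python3 - <<'E'
import cv2
im=cv2.imread("pics/g_wrist.png");cv2.imwrite("pics/g2.png",cv2.resize(im[215:365,245:395],None,fx=4,fy=4,interpolation=cv2.INTER_CUBIC))
im=cv2.imread("pics/g_scene.png");cv2.imwrite("pics/g1.png",cv2.resize(im[160:260,420:540],None,fx=6,fy=6,interpolation=cv2.INTER_CUBIC))
E
```

```text
9.4 [0.6218 0.2799 0.3601] [-179.9517   -0.0063  119.5216] [-0.1601  0.385  -4.4398] [-0.0805  0.025  -0.0042] 0.06100710351838333
```

View pics/g2.png

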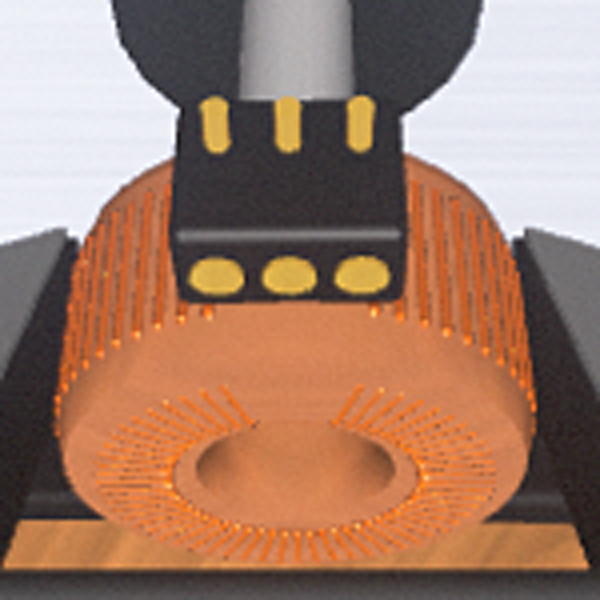

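View pics/g1.png

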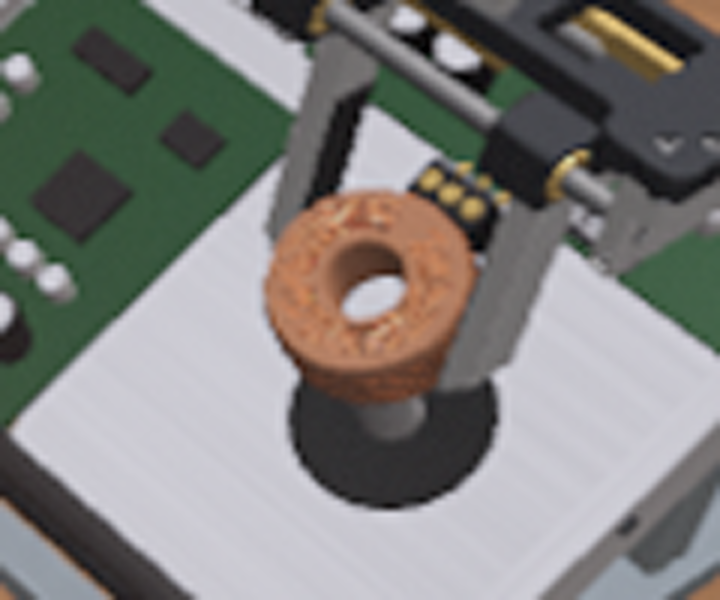

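```bash
python3 -c "
from f7 import *
v,o,A=torfit('g',(245,215),4,(195,394,416,530),(56,536),[(176,239),(404,238),(180,103),(400,102)])
cs=cam('scene')
print('hole top scene',P(o+A@[0,0,.017],cs), 'tor outer', [f(P(circ(o,A,.031,.017),cs)[:,i]) for i in(0,1) for f in(np.min,np.max)])
foot=np.array([.6058,.3067,.0935]);B=axes(np.radians(119.4))
d=B.T@(o-foot);print('in post frame',d*1e3)
"
```

```text
g xoff,zoff,yoff mm [ -8.957 -11.534   1.261] tilt 32.801464465460576 dyaw 0.6830676248684361 hr 13.127197566932324 center [0.625 0.271 0.169] [-0.229  0.514  4.399 -0.45   0.42  -0.979 -0.693 -0.222  0.936 -0.481
  0.249  0.05  -0.193 -0.189  0.378  0.119]
hole top scene [[478.021 206.547]] tor outer [np.float64(460.74435122339617), np.float64(495.811724025421), np.float64(190.9218301452048), np.float64(222.4575463474304)]
in post frame [ 2.732  0.404 85.107]
```

```bash
cat > f8.py <<'E'
from fit import *
np.set_printoptions(precision=3,suppress=True)
def joint(tag,off,s,hole,out,blk,soff,ss,sil,wblk=.5,guess=(0,-.009,.5,0,0,.0125),dsc=(0.8,0.6)):
    d=np.load(f"{tag}_wrist.npz");c=(d['K'],d['R'],d['t']);ee=d['ee'];psi=d['rot'][2];cs=cam("scene")
    px=lambda x,y:np.array([off[0]+(x+.5)/s-.5,off[1]+(y+.5)/s-.5])
    ps=lambda x,y:np.array([soff[0]+(x+.5)/ss-.5,soff[1]+(y+.5)/ss-.5])-dsc
    def model(v):
        a=psi+v[4];yr=np.array([np.cos(a),np.sin(a),0]);zr=np.array([0,0,1.]);th=v[2]
        X=np.cos(th)*yr+np.sin(th)*zr;Z=np.cos(th)*zr-np.sin(th)*yr;Y=np.cross(Z,X)
        return np.array([ee[0],ee[1],ee[2]-.18])+v[0]*yr+v[1]*zr+v[3]*Y,np.c_[X,Y,Z]
    a_=px(hole[0],hole[2]);b_=px(hole[1],hole[3]);o_=(px(out[0],0)[0],px(out[1],0)[0])
    sa=ps(sil[0],sil[2]);sb=ps(sil[1],sil[3])
    def body(o,A,c):
        return np.vstack([P(circ(o,A,r,z),c) for r,z in((.031,.014),(.031,-.014),(.0301,.0161),(.0301,-.0161),(.028,.017),(.028,-.017))])
    def res(v):
        o,A=model(v);q=P(circ(o,A,v[5],.0165),c)
        r=[q[:,0].min()-a_[0],q[:,0].max()-b_[0],q[:,1].min()-a_[1],q[:,1].max()-b_[1]]
        q=body(o,A,c);r+=[q[:,0].min()-o_[0],q[:,0].max()-o_[1]]
        for pt,b in zip(blk,([.044,.013,.010],[.044,-.013,.010],[.044,.013,-.010],[.044,-.013,-.010])):
            r+=list((P(o+A@np.array(b),c)[0]-px(*pt))*wblk)
        q=body(o,A,cs);r+=list(1.5*np.array([q[:,0].min()-sa[0],q[:,0].max()-sb[0],q[:,1].min()-sa[1],q[:,1].max()-sb[1]]))
        return np.r_[r,v[3]*300,v[4]*10]
    s_=least_squares(res,guess,loss='soft_l1',x_scale=[.01,.01,.3,.01,.1,.01])
    v=s_.x;o,A=model(v);print(tag,"xoff,zoff,yoff mm",v[[0,1,3]]*1e3,"tilt",np.degrees(v[2]),"dyaw",np.degrees(v[4]),"hr",v[5]*1e3,"center",o,res(v))
    foot=np.array([.6058,.3067,.0935]);B=axes(np.radians(119.4));print('in post frame',B.T@(o-foot)*1e3)
    return v,o,A
if __name__=="__main__":
    for w in(.1,.5): joint('g',(245,215),4,(195,394,416,530),(56,536),[(176,239),(404,238),(180,103),(400,102)],(420,160),6,(266,477,188,403),w)
E
python3 f8.py
```

```text
g xoff,zoff,yoff mm [-7.669 -8.736  1.231] tilt 27.26889949496545 dyaw 0.7789097054266101 hr 12.731564397504835 center [0.625 0.273 0.171] [ 0.03   0.328  0.304 -0.206 -0.896  0.388 -0.128 -0.975  0.133 -1.023
  0.035 -0.579 -0.05  -0.622 -1.345  0.461 -0.293  1.308  0.369  0.136]
in post frame [ 5.245  0.38  86.886]
g xoff,zoff,yoff mm [-7.972 -9.005  1.234] tilt 32.74984569059413 dyaw 0.7473271510214419 hr 12.956259218244938 center [0.625 0.272 0.171] [-0.186  0.582  4.325 -0.464 -0.522  0.036 -0.795 -0.235  0.916 -0.458
 -0.088 -0.305  0.053 -0.511 -2.066  0.848  0.053  1.445  0.37   0.13 ]
in post frame [ 4.848  0.383 86.805]
```

Request:
{"name": "arm_command", "arguments": {
  "plan": [1,0.0038,-0.0065,0,0,1,0.0007,-0.0011,-0.011,0,1,-0.0023,0.0043,-0.022,0,1,-0.0054,0.0097,-0.0325,0,1,-0.0085,0.015,-0.0433,0,1,-0.0085,0.015,-0.0433,0]
}}

```text
time_s: 10.1
ee_pos: [0.6189, 0.2847, 0.3422]
eef_rot: [-3.141, 0.002, 2.084]
force: [6.0, -4.5, -8.4]
grip_width: 0.0614
```

```bash
python3 look.py h wrist,scene; python3 - <<'E'
import cv2
im=cv2.imread("pics/h_wrist.png");cv2.imwrite("pics/h2.png",cv2.resize(im[215:365,245:395],None,fx=4,fy=4,interpolation=cv2.INTER_CUBIC))
im=cv2.imread("pics/h_scene.png");cv2.imwrite("pics/h1.png",cv2.resize(im[160:260,420:540],None,fx=6,fy=6,interpolation=cv2.INTER_CUBIC))
E
```

```text
10.1 [0.6189 0.2847 0.3422] [-179.9688    0.0961  119.4307] [ 6.0169 -4.5081 -8.3553] [-1.0038 -1.0971 -0.0291] 0.061422993957673665
```

View pics/h2.png

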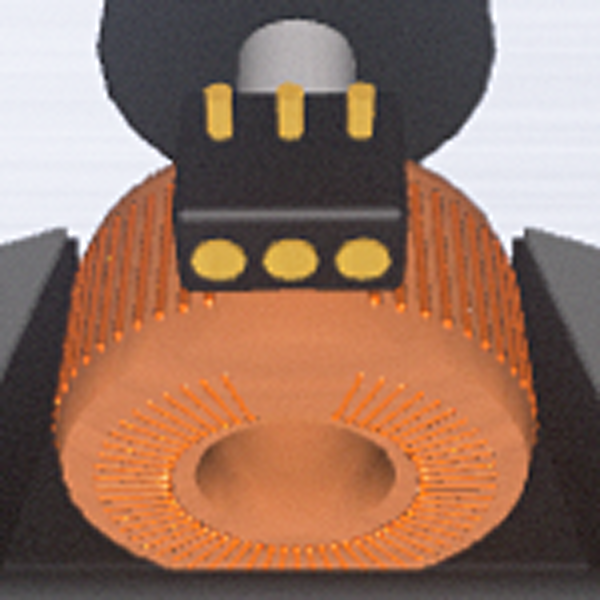

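View pics/h1.png

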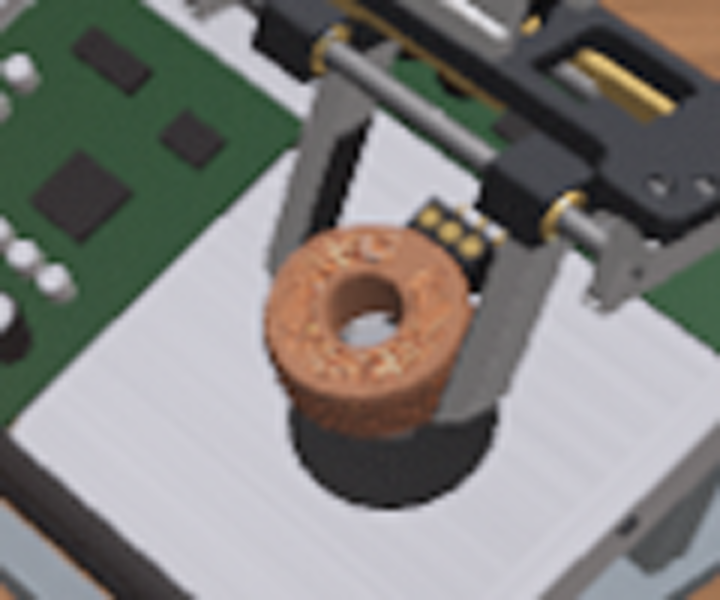

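Request:
{"name": "arm_command", "arguments": {
  "plan": [1,0.0042,-0.004,-0.0033,0,1,0.0042,-0.004,-0.0033,0,1,0.0012,0.0015,-0.014,0,1,-0.0019,0.0069,-0.025,0,1,-0.0019,0.0069,-0.025,0]
}}

```text
time_s: 10.7
ee_pos: [0.6175, 0.2885, 0.3323]
eef_rot: [-3.14, -0.0, 2.086]
force: [0.9, -0.5, -4.8]
grip_width: 0.0614
```

Request:
{"name": "arm_command", "arguments": {
  "plan": [1,-0.003,0.0054,-0.0108,0,1,-0.0061,0.0109,-0.0217,0,1,-0.0092,0.0163,-0.0325,0,1,-0.0092,0.0163,-0.0325,0]
}}

```text
time_s: 11.1
ee_pos: [0.614, 0.2948, 0.3194]
eef_rot: [-3.14, -0.0, 2.085]
force: [-0.5, -0.1, -4.6]
grip_width: 0.0611
```

```bash
python3 look.py i wrist,scene; python3 - <<'E'
import cv2
im=cv2.imread("pics/i_wrist.png");cv2.imwrite("pics/i2.png",cv2.resize(im[215:365,245:395],None,fx=4,fy=4,interpolation=cv2.INTER_CUBIC))
im=cv2.imread("pics/i_scene.png");cv2.imwrite("pics/i1.png",cv2.resize(im[160:260,420:540],None,fx=6,fy=6,interpolation=cv2.INTER_CUBIC))
E
```

```text
11.1 [0.614  0.2948 0.3194] [-179.9233   -0.0125  119.4823] [-0.4862 -0.0928 -4.5831] [0.0056 0.0591 0.0443] 0.06113672198392484
```

View pics/i1.png

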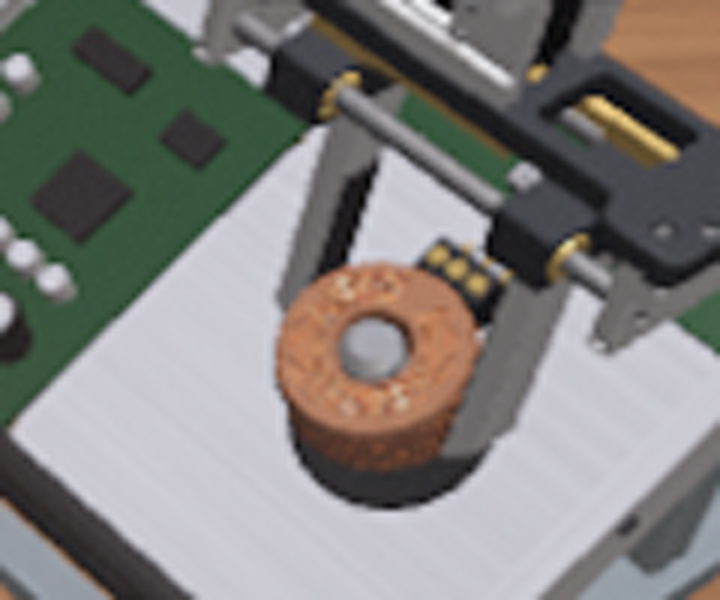

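Request:
{"name": "arm_command", "arguments": {
  "plan": [1,-0.003,0.0054,-0.0108,0,1,-0.0061,0.0109,-0.0217,0,1,-0.0092,0.0163,-0.0325,0,1,-0.0107,0.019,-0.0379,0,1,-0.0107,0.019,-0.0379,0]
}}

```text
time_s: 11.7
ee_pos: [0.6098, 0.3023, 0.3046]
eef_rot: [-3.141, -0.0, 2.085]
force: [-0.0, -0.0, -4.6]
grip_width: 0.0612
```

Request:
{"name": "arm_command", "arguments": {
  "plan": [1,-0.0006,0.0011,-0.0022,0,1,-0.0012,0.0022,-0.0043,0,1,-0.0018,0.0033,-0.0065,0,1,-0.0021,0.0038,-0.0076,0,1,-0.0021,0.0038,-0.0076,0]
}}

```text
time_s: 12.2
ee_pos: [0.6092, 0.3036, 0.3022]
eef_rot: [3.142, 0.0, 2.085]
force: [-0.2, 0.2, -3.7]
grip_width: 0.0615
```

Request:
{"name": "arm_command", "arguments": {
  "plan": [1,-0.0003,0.0006,-0.0011,0,1,-0.0006,0.0011,-0.0022,0,1,-0.0009,0.0016,-0.0033,0,1,-0.0009,0.0016,-0.0033,0]
}}

```text
time_s: 12.6
ee_pos: [0.6089, 0.3041, 0.3014]
eef_rot: [3.141, 0.0, 2.085]
force: [0.0, -3.9, 1.5]
grip_width: 0.0617
```

```bash
python3 look.py j wrist,scene; python3 - <<'E'
import cv2
im=cv2.imread("pics/j_wrist.png");cv2.imwrite("pics/j2.png",cv2.resize(im[215:365,245:395],None,fx=4,fy=4,interpolation=cv2.INTER_CUBIC))
im=cv2.imread("pics/j_scene.png");cv2.imwrite("pics/j1.png",cv2.resize(im[160:260,420:540],None,fx=6,fy=6,interpolation=cv2.INTER_CUBIC))
E
```

```text
12.6 [0.6089 0.3041 0.3014] [179.9544   0.0286 119.4488] [ 0.0002 -3.9065  1.5401] [-0.7376  0.0387  0.0202] 0.06174463283427956
```

View pics/j1.png

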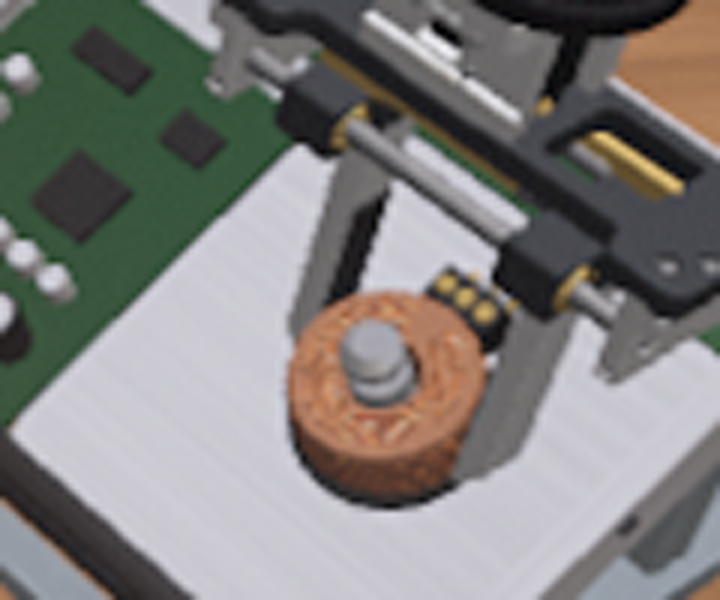

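View pics/j2.png

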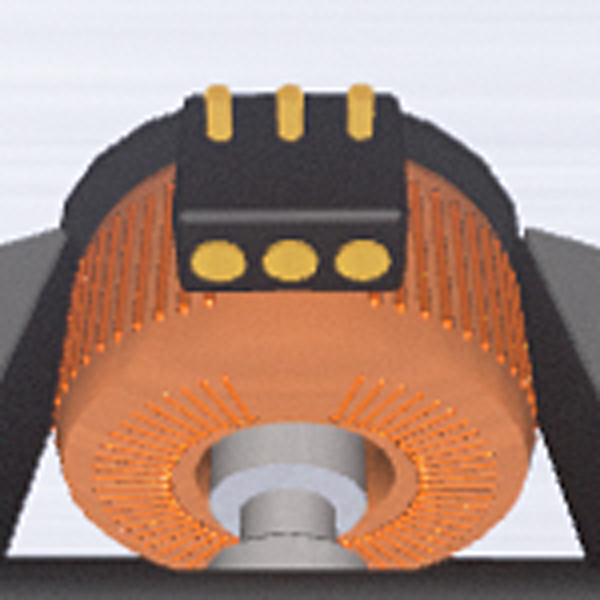

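Request:
{"name": "arm_command", "arguments": {
  "plan": [-1,0,0,0,0,-1,0,0,0,0,-1,0,0,0,0,-1,0,0,0,0,-1,0,0,0.05,0,-1,0,0,0.15,0,-1,0,0,0.25,0,-1,0,0,0.25,0]
}}

```text
time_s: 13.5
ee_pos: [0.6086, 0.3043, 0.4072]
eef_rot: [3.132, 0.001, 2.085]
force: [0.5, -1.1, -0.2]
grip_width: 0.0941
```

```bash
python3 look.py k wrist,scene; python3 - <<'E'
import cv2
im=cv2.imread("pics/k_wrist.png");cv2.imwrite("pics/k2.png",cv2.resize(im[130:290,220:420],None,fx=4,fy=4,interpolation=cv2.INTER_CUBIC))
im=cv2.imread("pics/k_scene.png");cv2.imwrite("pics/k1.png",cv2.resize(im[160:260,420:540],None,fx=6,fy=6,interpolation=cv2.INTER_CUBIC))
E
```

```text
13.5 [0.6086 0.3043 0.4072] [179.4757   0.0433 119.465 ] [ 0.5062 -1.1174 -0.183 ] [-0.0504  0.0258  0.0178] 0.09411998979669917
```

View pics/k1.png

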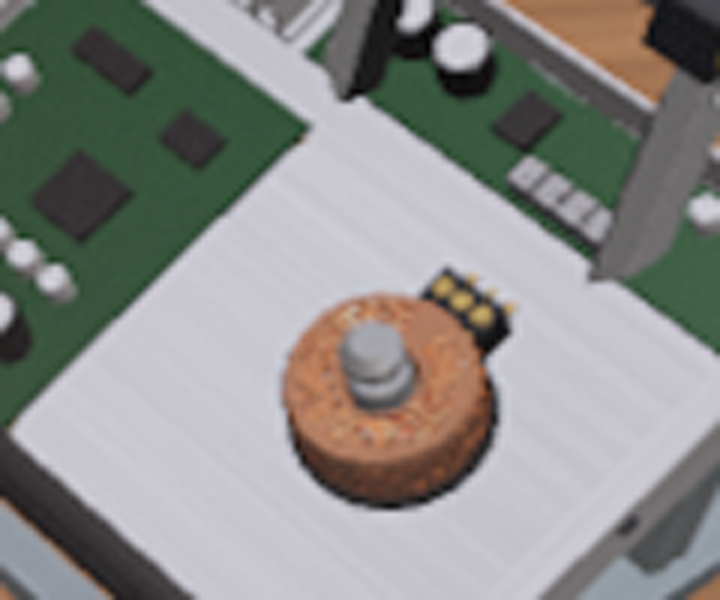

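View pics/k2.png

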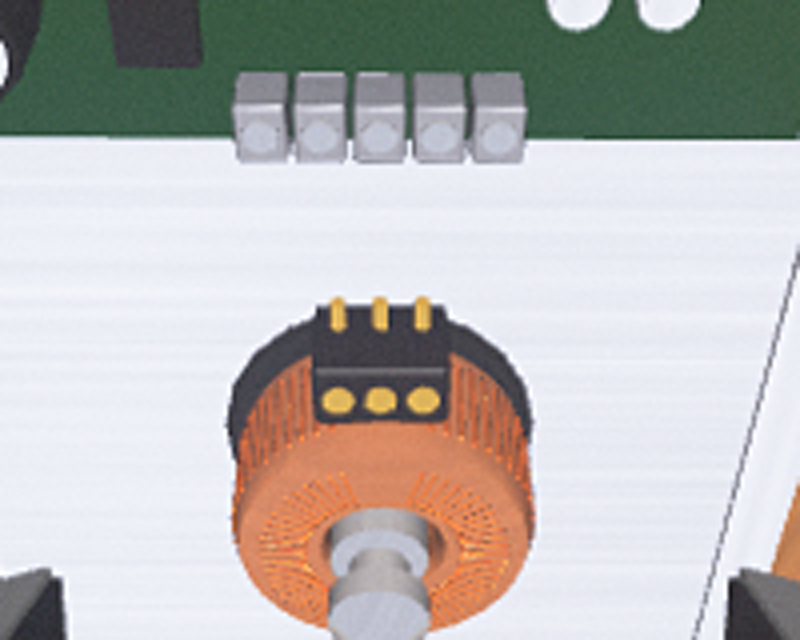

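Request:
{"name": "arm_command", "arguments": {
  "plan": [-1,-0.12,-0.85,0,0,-1,-0.12,-0.85,0,0,-1,-0.12,-0.85,0,0,-1,-0.12,-0.85,0,0,-1,-0.12,-0.85,0,0,-1,-0.12,-0.85,0,0,-1,-0.12,-0.85,0,0]
}}

```text
time_s: 14.3
ee_pos: [0.56, -0.0379, 0.3992]
eef_rot: [-3.14, -0.001, 2.084]
force: [0.6, -0.1, 0.7]
grip_width: 0.0944
```

Request:
{"name": "arm_command", "arguments": {
  "plan": [-1,-0.125,-0.6,-0.05,0,-1,-0.125,-0.6,-0.05,0,-1,-0.125,-0.6,-0.05,0,-1,-0.125,-0.6,-0.05,0,-1,-0.125,-0.6,-0.05,0,-1,-0.125,-0.6,-0.05,0,-1,-0.125,-0.6,-0.05,0]
}}

```text
time_s: 15.0
ee_pos: [0.5104, -0.2763, 0.3792]
eef_rot: [-3.14, -0.003, 2.083]
force: [-0.4, 0.7, -0.2]
grip_width: 0.0939
```

```bash
python3 look.py l wrist; python3 - <<'E'
from fit import *
np.set_printoptions(precision=4,suppress=True)
c=cam("wrist")
for d in vision.pinpoint("washer_center","wrist"): print(d["at"],d["confidence"],onz("wrist",d["at"],.003,c))
for d in vision.silhouettes("washer","wrist"):
    M=d["mask"];ys,xs=np.nonzero(M)
    P3=np.array([onz("wrist",(y,x),.006,c)[:2] for y,x in zip(ys,xs)])
    h=cv2.convexHull(P3.astype(np.float32)*1000)[:,0]; print(d["at"],d["confidence"],M.sum(),cv2.minEnclosingCircle(h),xs.min(),xs.max(),ys.min(),ys.max())
E
```

```text
15.0 [ 0.5104 -0.2763  0.3792] [-179.9367   -0.1437  119.3548] [-0.3725  0.7399 -0.1556] [-0.1014 -0.0185  0.0014] 0.09389260197078965
[212.3, 323.4] 0.67 2596 ((510.9051208496094, -272.84796142578125), 33.69636535644531) 291 351 193 252
```

View pics/l_wrist.png

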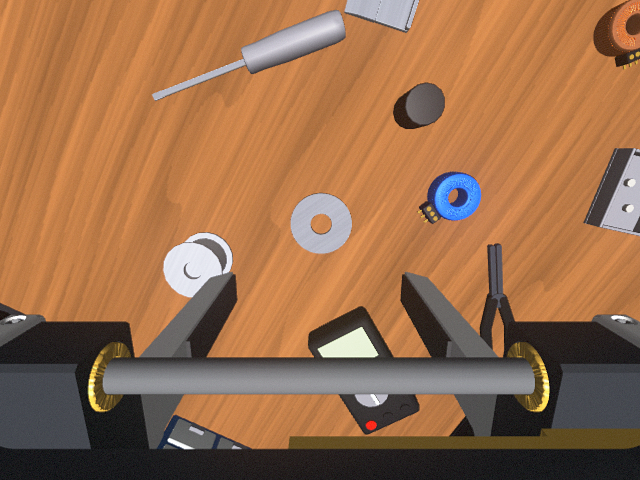

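Request:
{"name": "arm_command", "arguments": {
  "plan": [-1,0.001,0.009,-0.1,0,-1,0.001,0.009,-0.22,0,-1,0.001,0.009,-0.32,0,-1,0.001,0.009,-0.4,0,-1,0.001,0.009,-0.43,0,-1,0.001,0.009,-0.443,0,-1,0.001,0.009,-0.443,0]
}}

```text
time_s: 15.85
ee_pos: [0.5116, -0.2719, 0.2044]
eef_rot: [3.141, 0.001, 2.086]
force: [0.8, -0.2, 1.1]
grip_width: 0.0941
```

Request:
{"name": "arm_command", "arguments": {
  "plan": [-1,0,0,-0.005,0,-1,0,0,-0.005,0]
}}

```text
time_s: 16.05
ee_pos: [0.5114, -0.2722, 0.2027]
eef_rot: [3.141, 0.002, 2.085]
force: [-0.1, -0.9, 0.8]
grip_width: 0.0939
```

Request:
{"name": "arm_command", "arguments": {
  "plan": [-1,0,0,-0.005,0,-1,0,0,-0.005,0,1,0,0,-0.005,0,1,0,0,-0.005,0,1,0,0,-0.005,0,1,0,0,-0.005,0,1,0,0,-0.005,0,1,0,0,-0.005,0],
  "newtons": 20
}}

```text
time_s: 16.85
ee_pos: [0.5112, -0.2722, 0.1996]
eef_rot: [-3.142, 0.0, 2.085]
force: [-0.3, -0.9, 0.1]
grip_width: 0.0651
```

Request:
{"name": "arm_command", "arguments": {
  "plan": [1,0,0,0.05,0,1,0,0,0.15,0,1,0,0,0.25,0,1,0,0.05,0.37,0,1,0.02,0.15,0.47,0,1,0.05,0.25,0.5,0,1,0.07,0.37,0.5,0,1,0.1,0.49,0.5,0,1,0.13,0.61,0.5,0,1,0.15,0.72,0.5,0,1,0.17,0.8,0.5,0]
}}

```text
time_s: 17.95
ee_pos: [0.5791, 0.0506, 0.3995]
eef_rot: [-3.141, -0.0, 2.086]
force: [-0.1, -0.8, -0.5]
grip_width: 0.0651
```

Request:
{"name": "arm_command", "arguments": {
  "plan": [1,0.03,0.1,0,0,1,0.06,0.2,0,0,1,0.09,0.31,0,0,1,0.11,0.42,0,0,1,0.127,0.5,0,0,1,0.127,0.54,0,0,1,0.127,0.54,0,0]
}}

```text
time_s: 18.65
ee_pos: [0.6296, 0.2654, 0.3989]
eef_rot: [-3.141, -0.0, 2.087]
force: [-0.0, -0.1, -1.1]
grip_width: 0.0652
```

```bash
python3 look.py m wrist,scene; python3 - <<'E'
import cv2
im=cv2.imread("pics/m_wrist.png");cv2.imwrite("pics/m2.png",cv2.resize(im[160:360,200:440],None,fx=3.2,fy=3,interpolation=cv2.INTER_CUBIC))
im=cv2.imread("pics/m_scene.png");cv2.imwrite("pics/m1.png",cv2.resize(im[140:250,420:540],None,fx=5,fy=5,interpolation=cv2.INTER_CUBIC))
E
```

```text
18.65 [0.6296 0.2654 0.3989] [-179.9479   -0.016   119.5782] [-0.0436 -0.1306 -1.1397] [-0.0552  0.0352 -0.0129] 0.06517968158022357
```

View pics/m2.png

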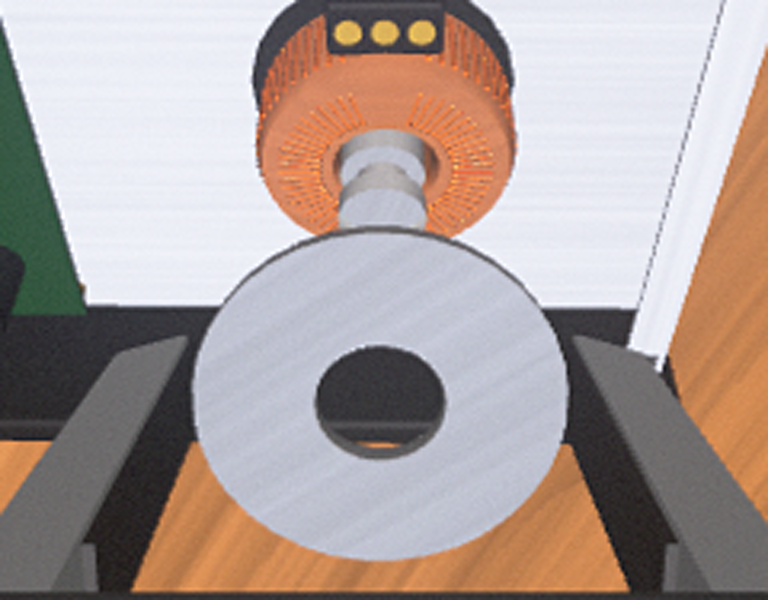

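View pics/m1.png

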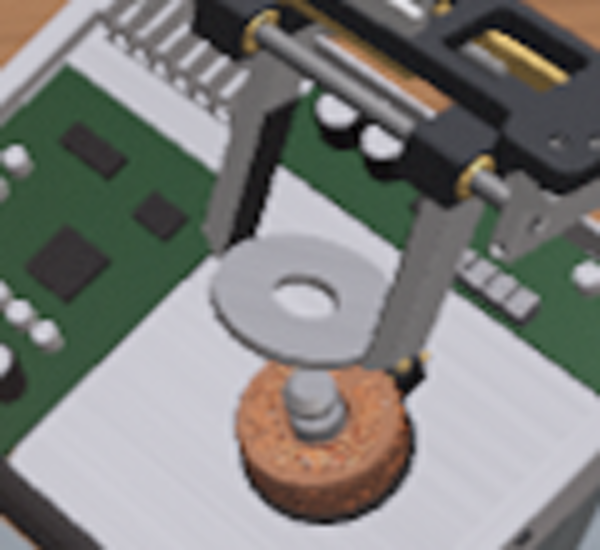

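Request:
{"name": "arm_command", "arguments": {
  "plan": [1,0,0,-0.05,0,1,0,0,-0.1,0,1,0,0,-0.12,0,1,0,0,-0.13,0,1,0,0,-0.14,0,1,0,0,-0.145,0,1,0,0,-0.145,0]
}}

```text
time_s: 19.45
ee_pos: [0.6301, 0.2636, 0.3421]
eef_rot: [3.141, 0.0, 2.085]
force: [0.3, -3.9, 2.1]
grip_width: 0.0654
```

```bash
python3 look.py n wrist,scene; python3 - <<'E'
import cv2
im=cv2.imread("pics/n_wrist.png");cv2.imwrite("pics/n2.png",cv2.resize(im[160:360,200:440],None,fx=3.2,fy=3,interpolation=cv2.INTER_CUBIC))
im=cv2.imread("pics/n_scene.png");cv2.imwrite("pics/n1.png",cv2.resize(im[140:250,420:540],None,fx=5,fy=5,interpolation=cv2.INTER_CUBIC))
E
```

```text
19.45 [0.6301 0.2636 0.3421] [179.9553   0.027  119.4424] [ 0.3315 -3.8883  2.0813] [-0.5692 -0.0042  0.0563] 0.06535445228196864
```

View pics/n2.png

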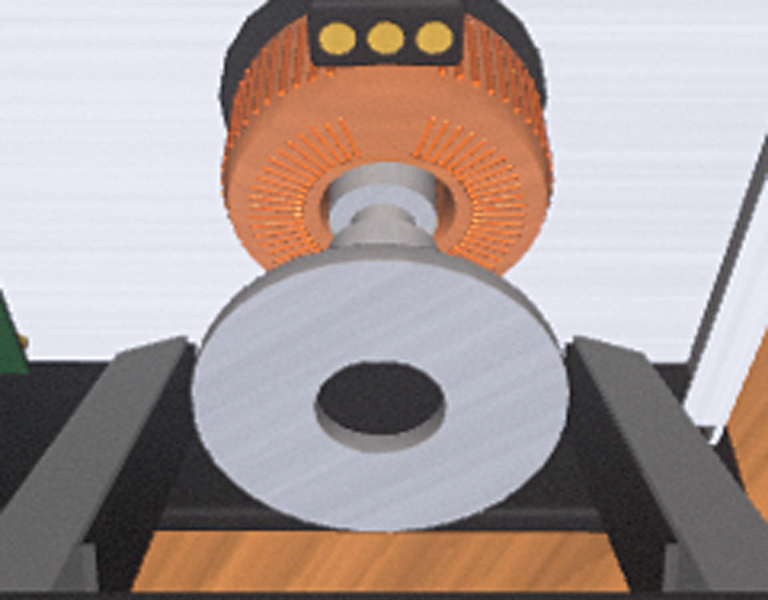

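View pics/n1.png

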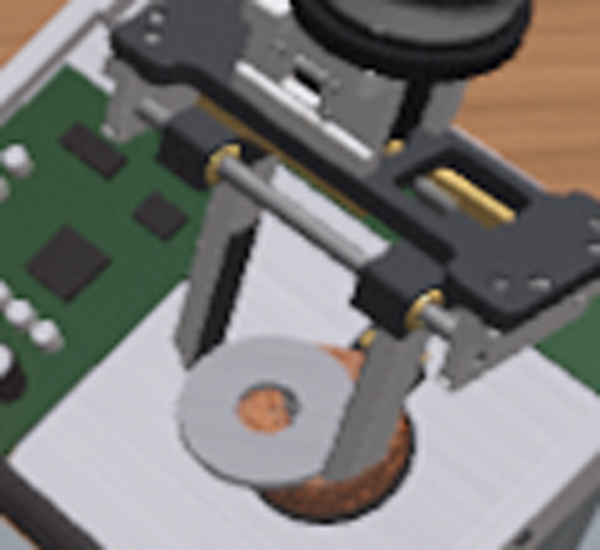

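Request:
{"name": "arm_command", "arguments": {
  "plan": [1,0,0,-0.005,0,1,0,0,-0.01,0,1,0,0,-0.0155,0,1,0,0,-0.0155,0]
}}

```text
time_s: 19.95
ee_pos: [0.63, 0.2641, 0.3353]
eef_rot: [3.141, -0.0, 2.085]
force: [-0.1, 1.7, 4.0]
grip_width: 0.0651
```

```bash
python3 look.py o wrist; python3 - <<'E'
import cv2
im=cv2.imread("pics/o_wrist.png");cv2.imwrite("pics/o2.png",cv2.resize(im[160:360,200:440],None,fx=3.2,fy=3,interpolation=cv2.INTER_CUBIC))
E
```

```text
19.95 [0.63   0.2641 0.3353] [179.972   -0.0095 119.4686] [-0.0945  1.6745  4.006 ] [ 0.1213 -0.0923  0.0258] 0.06509977126401074
```

View pics/o2.png

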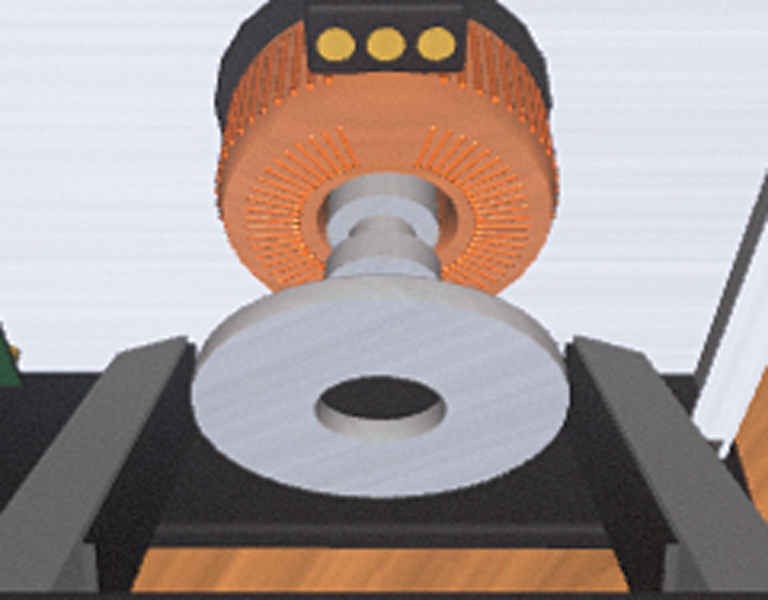

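```bash
cat > f9.py <<'E'
from fit import *
np.set_printoptions(precision=4,suppress=True)
d=np.load("o_wrist.npz");c=(d['K'],d['R'],d['t']);ee=d['ee'];psi=d['rot'][2]
px=lambda x,y:np.array([200+(x+.5)/3.2-.5,160+(y+.5)/3-.5])
a=px(192,282);b=px(570,497)
def model(v):
    yr=np.array([np.cos(psi),np.sin(psi),0]);zr=np.array([0,0,1.]);X=np.cos(v[2])*yr+np.sin(v[2])*zr;Z=np.cos(v[2])*zr-np.sin(v[2])*yr;Y=np.cross(Z,X)
    return ee-[0,0,.199]+v[0]*yr+v[1]*zr+v[3]*Y,np.c_[X,Y,Z]
def res(v):
    o,A=model(v);q=P(circ(o,A,.033,.003),c);h=P(circ(o,A,.0113,.003),c);t=px(315,376);u=px(447,0)
    return [q[:,0].min()-a[0],q[:,0].max()-b[0],q[:,1].min()-a[1],q[:,1].max()-b[1],h[:,1].min()-t[1],h[:,0].min()-t[0],h[:,0].max()-u[0]]
s=least_squares(res,[0,0,.5,0],x_scale=[.01,.01,.3,.01]);o,A=model(s.x)
print(s.x[[0,1,3]]*1e3,np.degrees(s.x[2]),s.fun,o)
foot=np.array([.6058,.3067,.0935]);B=axes(np.radians(119.4));print(B.T@(o-foot)*1e3)
E
python3 f9.py
```

```text
[-1.7312  1.4494  0.6363] 30.298862620376443 [-0.2857  0.293   1.5625  0.815  -2.4022  0.4344 -0.4418] [0.6303 0.2622 0.1378]
[-21.8117   0.5061  63.6955]
```

Request:
{"name": "arm_command", "arguments": {
  "plan": [1,0.005,-0.0088,0.0173,0,1,0.005,-0.0088,0.0173,0,1,-0.005,0.01,0.03,0,1,-0.0155,0.03,0.0427,0,1,-0.0155,0.03,0.0427,0]
}}

```text
time_s: 20.5
ee_pos: [0.6231, 0.2773, 0.3535]
eef_rot: [3.14, -0.0, 2.086]
force: [0.1, -0.5, -1.2]
grip_width: 0.0649
```

```bash
python3 look.py p wrist,scene; python3 - <<'E'
import cv2
im=cv2.imread("pics/p_wrist.png");cv2.imwrite("pics/p2.png",cv2.resize(im[160:360,200:440],None,fx=3.2,fy=3,interpolation=cv2.INTER_CUBIC))
im=cv2.imread("pics/p_scene.png");cv2.imwrite("pics/p1.png",cv2.resize(im[140:250,420:540],None,fx=5,fy=5,interpolation=cv2.INTER_CUBIC))
E
```

```text
20.5 [0.6231 0.2773 0.3535] [179.9272  -0.0021 119.5415] [ 0.0767 -0.4701 -1.1985] [-0.0318  0.0581 -0.0222] 0.06492391092487207
```

View pics/p2.png

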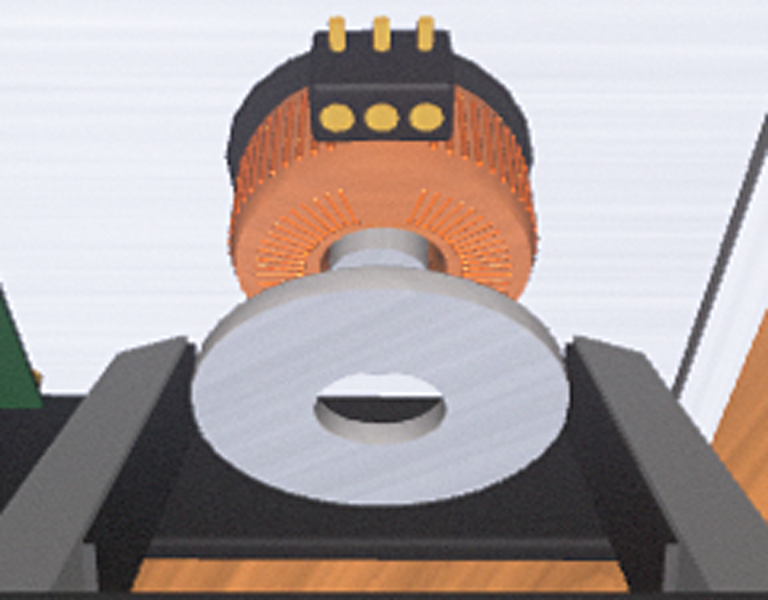

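View pics/p1.png

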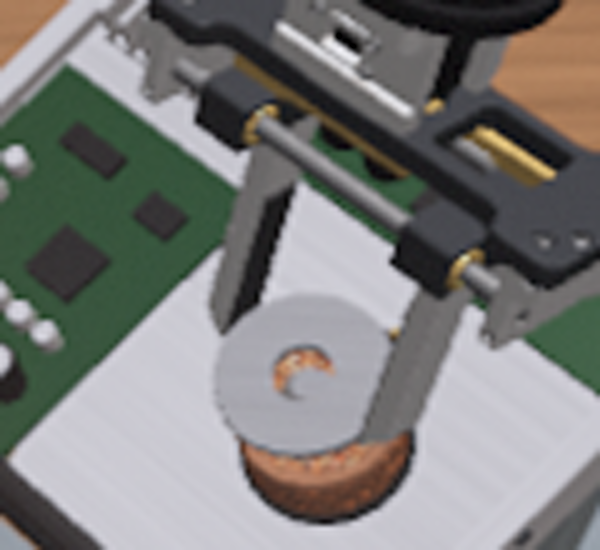

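```bash
python3 -c "
from fit import *
np.set_printoptions(precision=3,suppress=True)
cs=cam('scene');B=axes(np.radians(119.4));foot=np.array([.6058,.3067,.0935])
t=P(foot+B@[0,0,.061],cs)[0];print('tip',t)
for x in(-.004,-.002,0,.002,.004): print(x,(P(foot+B@[x,0,.075],cs)[0]-t)*5)
print((P(foot+B@[0,.001,.075],cs)[0]-P(foot+B@[0,0,.075],cs)[0])*5)
im=cv2.imread('pics/p_scene.png');cv2.imwrite('pics/p3.png',cv2.resize(im[190:240,455:510],None,fx=12,fy=12,interpolation=cv2.INTER_CUBIC))
"
```

```text
tip [480.409 216.323]
-0.004 [-12.687  -7.319]
-0.002 [ -8.856 -11.101]
0 [ -5.024 -14.884]
0.002 [ -1.192 -18.668]
0.004 [  2.641 -22.451]
[-2.005 -1.553]
```

View pics/p3.png

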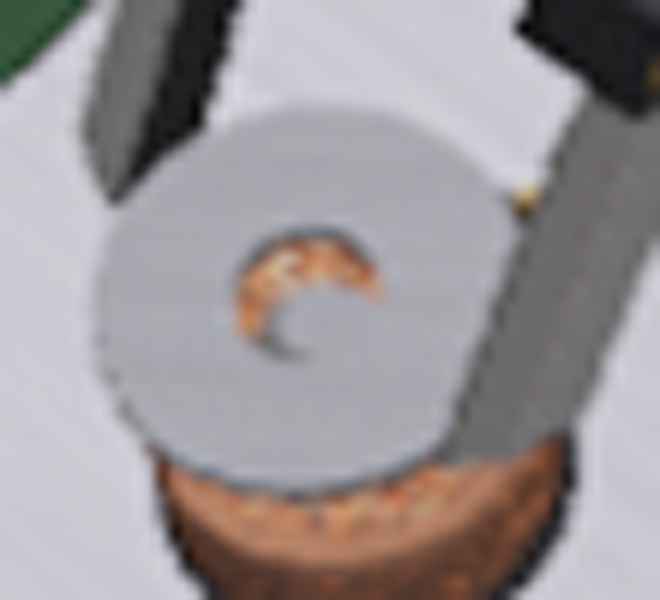

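Request:
{"name": "arm_command", "arguments": {
  "plan": [1,-0.0025,0.0043,-0.0087,0,1,-0.0049,0.0087,-0.0173,0,1,-0.0068,0.012,-0.0238,0,1,-0.0086,0.0152,-0.0303,0,1,-0.0086,0.0152,-0.0303,0]
}}

```text
time_s: 21.1
ee_pos: [0.6202, 0.2821, 0.3399]
eef_rot: [-3.141, -0.0, 2.085]
force: [-0.1, -0.0, -1.3]
grip_width: 0.0654
```

```bash
python3 look.py q wrist,scene; python3 - <<'E'
import cv2
im=cv2.imread("pics/q_scene.png");cv2.imwrite("pics/q3.png",cv2.resize(im[190:240,455:510],None,fx=12,fy=12,interpolation=cv2.INTER_CUBIC))
E
```

```text
21.1 [0.6202 0.2821 0.3399] [-179.9675   -0.0114  119.4725] [-0.1101 -0.0257 -1.341 ] [0.0115 0.0531 0.0003] 0.06543648443185947
```

View pics/q3.png

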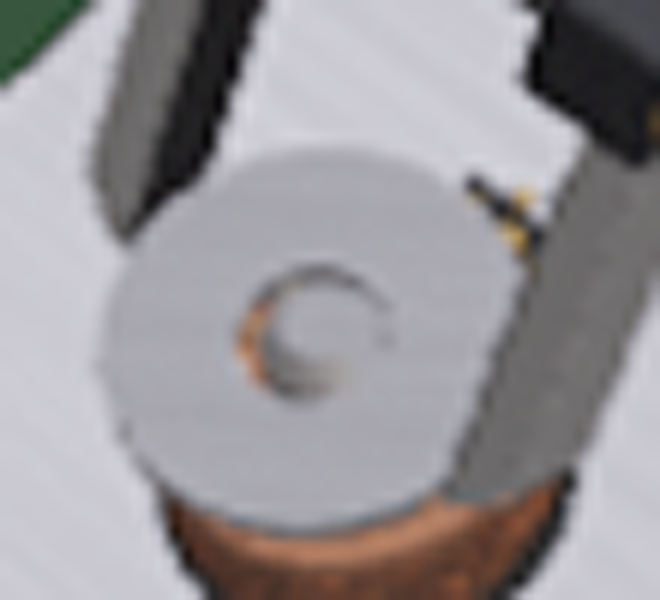

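Request:
{"name": "arm_command", "arguments": {
  "plan": [1,-0.0021,0.0038,0.0025,0,1,-0.0046,0.0081,-0.0062,0,1,-0.0076,0.0135,-0.017,0,1,-0.0107,0.019,-0.0278,0,1,-0.0107,0.019,-0.0278,0]
}}

```text
time_s: 21.7
ee_pos: [0.6158, 0.2899, 0.3282]
eef_rot: [-3.14, -0.0, 2.085]
force: [-0.1, -0.4, -1.2]
grip_width: 0.0651
```

```bash
python3 look.py r wrist,scene; python3 - <<'E'
import cv2
im=cv2.imread("pics/r_scene.png");cv2.imwrite("pics/r3.png",cv2.resize(im[190:240,455:510],None,fx=12,fy=12,interpolation=cv2.INTER_CUBIC))
E
```

```text
21.7 [0.6158 0.2899 0.3282] [-179.9186   -0.0121  119.4809] [-0.1323 -0.387  -1.1689] [-0.0564  0.0521 -0.0232] 0.06507550967311479
```

View pics/r3.png

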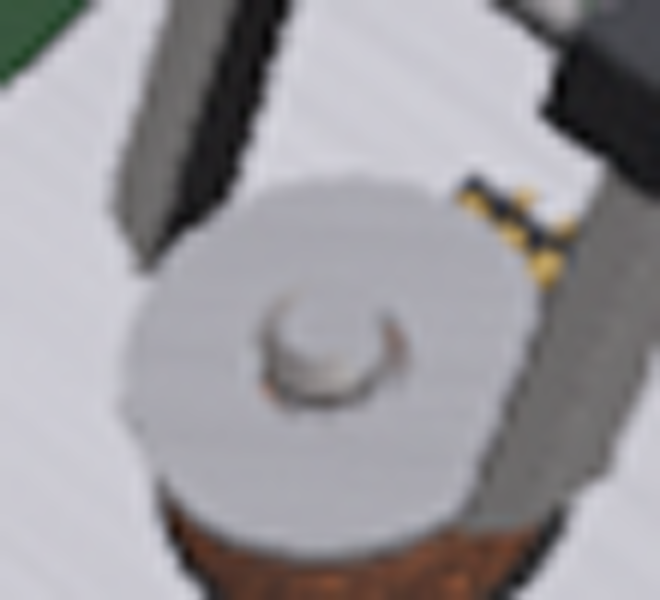

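Request:
{"name": "arm_command", "arguments": {
  "plan": [1,-0.0006,0.0011,-0.0022,0,1,-0.0012,0.0022,-0.0043,0,1,-0.0018,0.0033,-0.0065,0,1,-0.0018,0.0033,-0.0065,0]
}}

```text
time_s: 22.2
ee_pos: [0.6154, 0.2907, 0.3271]
eef_rot: [3.141, 0.0, 2.085]
force: [-0.2, -1.8, 3.2]
grip_width: 0.065
```

```bash
python3 look.py s wrist,scene; python3 - <<'E'
import cv2
im=cv2.imread("pics/s_scene.png");cv2.imwrite("pics/s3.png",cv2.resize(im[190:240,455:510],None,fx=12,fy=12,interpolation=cv2.INTER_CUBIC))
im=cv2.imread("pics/s_wrist.png");cv2.imwrite("pics/s2.png",cv2.resize(im[160:360,200:440],None,fx=3.2,fy=3,interpolation=cv2.INTER_CUBIC))
E
```

```text
22.2 [0.6154 0.2907 0.3271] [179.9649   0.0246 119.4493] [-0.2175 -1.7787  3.1562] [-0.4214 -0.0271 -0.0152] 0.06497882994636382
```

View pics/s2.png

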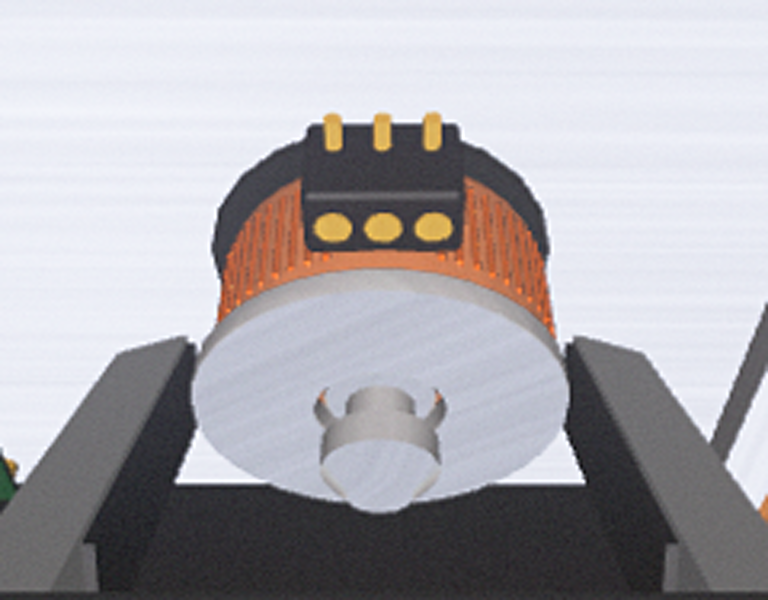

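View pics/s3.png

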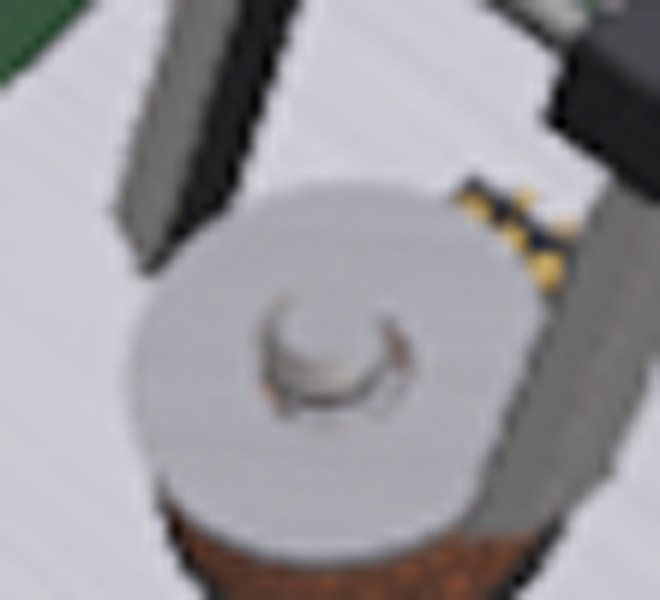

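Request:
{"name": "arm_command", "arguments": {
  "plan": [-1,0,0,0,0,-1,0,0,0,0,-1,0,0,0,0,-1,0,0,0,0,-1,0,0,0.05,0,-1,0,0,0.15,0,-1,0,0,0.2,0,-1,0,0,0.2,0]
}}

```text
time_s: 23.1
ee_pos: [0.6152, 0.2909, 0.4102]
eef_rot: [3.136, 0.001, 2.085]
force: [-0.3, -0.2, 0.2]
grip_width: 0.0944
```

```bash
python3 look.py t wrist,scene; python3 - <<'E'
import cv2
im=cv2.imread("pics/t_scene.png");cv2.imwrite("pics/t3.png",cv2.resize(im[190:250,450:520],None,fx=10,fy=10,interpolation=cv2.INTER_CUBIC))
im=cv2.imread("pics/t_wrist.png");cv2.imwrite("pics/t2.png",cv2.resize(im[160:310,240:400],None,fx=4,fy=4,interpolation=cv2.INTER_CUBIC))
E
```

```text
23.1 [0.6152 0.2909 0.4102] [179.6883   0.0344 119.4632] [-0.3253 -0.1955  0.1648] [-0.0704  0.0244  0.0033] 0.09435056010326628
```

View pics/t2.png

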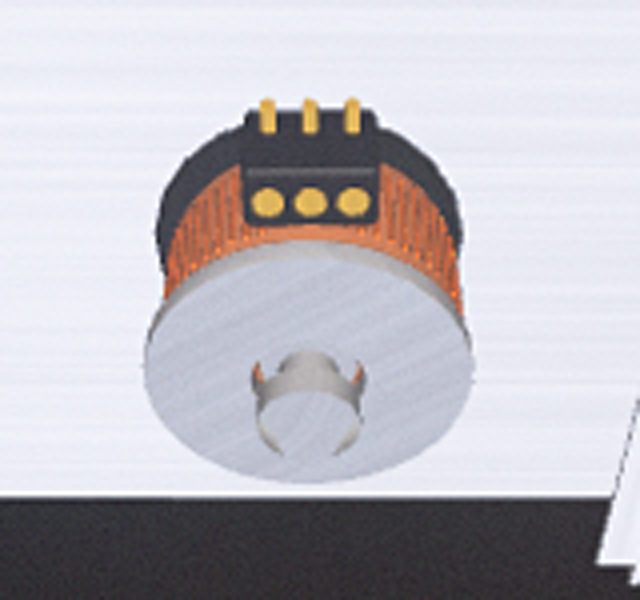

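View pics/t3.png

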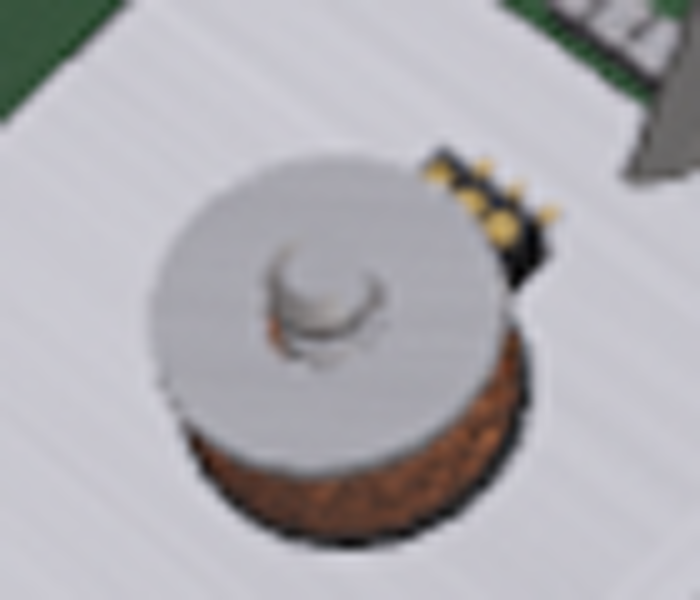

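```bash
cat > f10.py <<'E'
from fit import *
np.set_printoptions(precision=2,suppress=True)
d=np.load("t_wrist.npz");c=(d['K'],d['R'],d['t'])
B=axes(np.radians(119.4));foot=np.array([.6058,.3067,.0935])
def ex(q,off,s): 
    q=(q-np.array(off)+.5)*s-.5; return np.array([q[:,0].min(),q[:,0].max(),q[:,1].min(),q[:,1].max()])
W=lambda x,y,h,r: ex(P(foot+(B@np.c_[x+r*np.cos(TH),y+r*np.sin(TH),h+0*TH].T).T,c),(240,160),4)
for x in(0,-.0013,-.005): print(x,"face44",W(x,0,.044,.033),"face47.5",W(x,0,.0475,.033))
print("head56",W(0,0,.056,.010),"tip",W(0,0,.061,.0055),"neck at 48.8",W(0,0,.0488,.006))
cs=cam("scene")
S=lambda x,y,h,r: ex(P(foot+(B@np.c_[x+r*np.cos(TH),y+r*np.sin(TH),h+0*TH].T).T,cs)+[.8,.6],(450,190),10)
for x in(0,-.0013,-.005): print(x,"sc face44",S(x,0,.044,.033),"face47.5",S(x,0,.0475,.033))
print("head56",S(0,0,.056,.010),"tor bottom",S(0,0,.004,.031),"pad",S(0,0,.004,.034))
E
python3 f10.py
```

```text
0 face44 [144.05 475.16 247.28 475.24] face47.5 [142.52 476.73 260.11 487.96]
-0.0013 face44 [144.61 474.59 252.6  479.  ] face47.5 [143.09 476.15 265.44 491.72]
-0.005 face44 [146.17 472.98 267.52 489.59] face47.5 [144.68 474.5  280.38 502.28]
head56 [258.12 361.39 381.1  449.5 ] tip [281.01 338.57 416.86 454.39] neck at 48.8 [279.35 340.1  367.93 409.04]
0 sc face44 [152.42 509.46 152.65 468.55] face47.5 [149.51 507.56 145.1  461.8 ]
-0.0013 sc face44 [147.65 504.53 157.4  473.38] face47.5 [144.72 502.62 149.86 466.64]
-0.005 sc face44 [134.06 490.51 170.89 487.11] face47.5 [131.09 488.56 163.39 480.43]
head56 [265.73 374.97 236.06 332.62] tor bottom [194.7  519.54 244.97 533.32] pad [179.39 535.69 231.3  547.56]
```

```bash
python3 - <<'E'
import cv2
im=cv2.imread("pics/a_scene.png");a=cv2.resize(im[200:240,275:325],None,fx=8,fy=8,interpolation=cv2.INTER_CUBIC)
im=cv2.imread("pics/a_top.png");b=cv2.resize(im[283:323,308:358],None,fx=8,fy=8,interpolation=cv2.INTER_CUBIC)
cv2.imwrite("pics/clip0.png",cv2.hconcat([a,b]))
E
```

```text
(no output)
```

View pics/clip0.png

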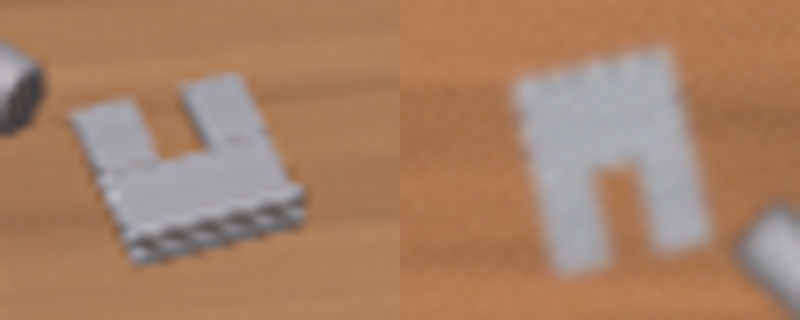

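Request:
{"name": "arm_command", "arguments": {
  "plan": [-1,-0.1,-0.1,0,-0.07,-1,-0.2,-0.2,0,-0.14,-1,-0.25,-0.3,0,-0.21,-1,-0.3,-0.4,0,-0.28,-1,-0.34,-0.5,0,-0.35,-1,-0.36,-0.6,0,-0.42,-1,-0.36,-0.7,0,-0.49,-1,-0.36,-0.8,0,-0.56,-1,-0.36,-0.86,-0.07,-0.63,-1,-0.36,-0.86,-0.07,-0.7,-1,-0.36,-0.86,-0.07,-0.77,-1,-0.36,-0.86,-0.07,-0.84,-1,-0.36,-0.86,-0.07,-0.908,-1,-0.36,-0.86,-0.07,-0.908,-1,-0.36,-0.86,-0.07,-0.908]
}}

```text
time_s: 24.7
ee_pos: [0.4712, -0.0531, 0.3777]
eef_rot: [-3.141, 0.002, 0.188]
force: [0.4, -0.2, -0.6]
grip_width: 0.094
```

```bash
python3 look.py u wrist; python3 - <<'E'
from fit import *
np.set_printoptions(precision=4,suppress=True)
c=cam("wrist")
for k in("clip_center","clip_mouth"):
  for d in vision.pinpoint(k,"wrist"): print(k,d["at"],d["confidence"],onz("wrist",d["at"],.003,c))
im=cv2.imread("pics/u_wrist.png");cv2.imwrite("pics/u2.png",cv2.resize(im[160:310,240:400],None,fx=5,fy=4,interpolation=cv2.INTER_CUBIC))
E
```

```text
24.7 [ 0.4712 -0.0531  0.3777] [-179.9662    0.0892   10.7487] [ 0.3705 -0.1648 -0.6495] [-0.034   0.1258 -0.0142] 0.09404889366065532
clip_center [236.0, 319.5] 0.73 [ 0.4571 -0.0576  0.003 ]
clip_mouth [266.5, 323.2] 0.82 [ 0.4236 -0.0682  0.003 ]
```

View pics/u_wrist.png

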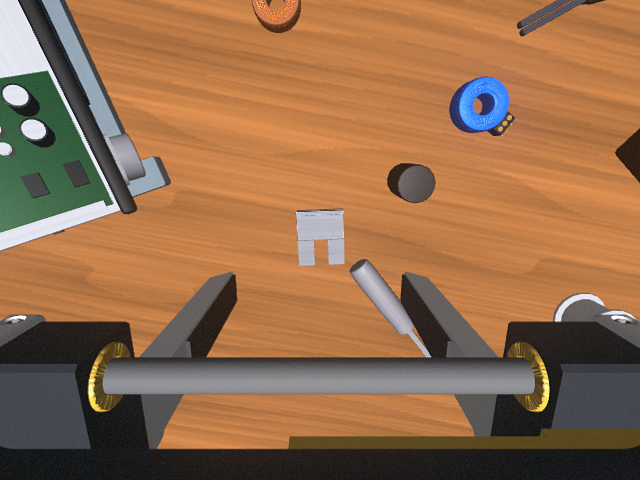

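View pics/u2.png

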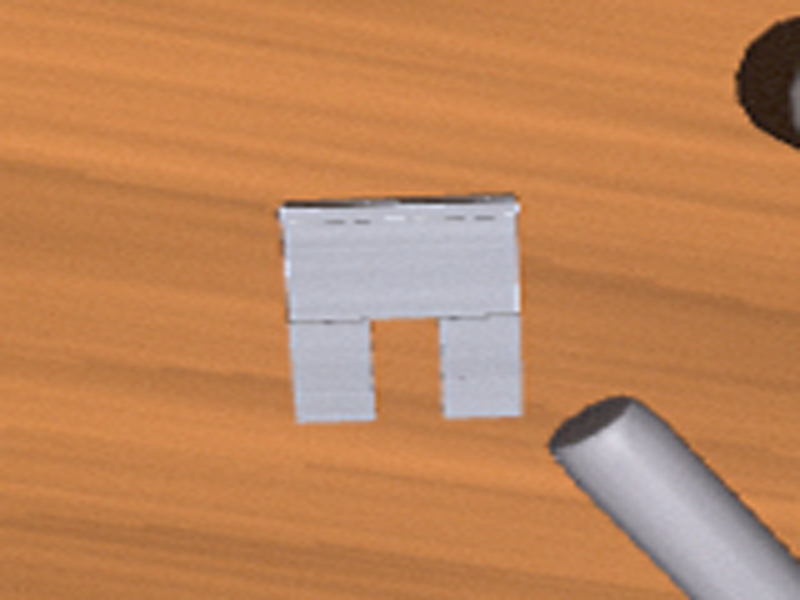

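```bash
python3 -c "
from fit import *
np.set_printoptions(precision=4,suppress=True)
d=np.load('u_wrist.npz');c=(d['K'],d['R'],d['t'])
px=lambda x,y:np.array([240+(x+.5)/5-.5,160+(y+.5)/4-.5])
def res(v):
    a=v[2];u=np.array([np.cos(a),np.sin(a),0]);w=np.array([-u[1],u[0],0]);o=np.array([v[0],v[1],0])
    r=[]
    for (X,Y,Z),p in (((-.031,.025,.002),(296,422)),((-.031,-.025,.002),(523,416)),((.031,.025,.0135),(281,206)),((.031,-.025,.0135),(518,198)),((-.0015,.0075,.006),(370,320)),((-.0015,-.0075,.006),(440,318))):
        r+=list(P(o+X*u+Y*w+[0,0,Z],c)[0]-px(*p))
    return r
s=least_squares(res,[.457,-.057,.2]);print(s.x,np.degrees(s.x[2]),s.fun)
a=s.x[2];g=s.x[:2]+.022*np.array([np.cos(a),np.sin(a)]);print('grip',g,'delta',g-d['ee'][:2])
"
```

```text
[ 0.4559 -0.0589  0.2258] 12.935730391008946 [ 0.2509 -0.3273 -0.1997 -0.4248 -0.5294  0.367   0.5273  0.5636  0.0205
 -0.1309 -0.0684 -0.1361]
grip [ 0.4773 -0.054 ] delta [ 0.0061 -0.0008]
```

Request:
{"name": "arm_command", "arguments": {
  "plan": [-0.35,0.015,-0.0025,-0.1,0.018,-0.35,0.015,-0.0025,-0.22,0.018,-0.35,0.015,-0.0025,-0.32,0.018,-0.35,0.015,-0.0025,-0.4,0.018,-0.35,0.015,-0.0025,-0.43,0.018,-0.35,0.015,-0.0025,-0.4465,0.018,-0.35,0.015,-0.0025,-0.4465,0.018,-0.35,0.015,-0.0025,-0.4465,0.018,1,0.015,-0.0025,-0.4465,0.018,1,0.015,-0.0025,-0.4465,0.018,1,0.015,-0.0025,-0.4465,0.018,1,0.015,-0.0025,-0.4465,0.018],
  "newtons": 3
}}

```text
time_s: 26.05
ee_pos: [0.4775, -0.0542, 0.2006]
eef_rot: [3.141, -0.001, 0.221]
force: [-0.1, -0.6, 4.6]
grip_width: 0.0495
```

Request:
{"name": "arm_command", "arguments": {
  "plan": [1,0,0,0.01,0,1,0,0,0.02,0,1,0,0,0.03,0,1,0,0,0.04,0,1,0,0,0.04,0]
}}

```text
time_s: 26.55
ee_pos: [0.4774, -0.0542, 0.2166]
eef_rot: [3.141, -0.001, 0.221]
force: [0.4, -0.5, -1.0]
grip_width: 0.0498
```

```bash
python3 look.py v wrist,scene; python3 - <<'E'
import cv2
im=cv2.imread("pics/v_scene.png");a=cv2.resize(im[170:250,250:350],None,fx=4,fy=4,interpolation=cv2.INTER_CUBIC)
im=cv2.imread("pics/v_wrist.png");b=cv2.resize(im[200:360,220:420],None,fx=2,fy=2,interpolation=cv2.INTER_CUBIC)
cv2.imwrite("pics/v1.png",cv2.hconcat([a,b]))
E
```

```text
26.55 [ 0.4774 -0.0542  0.2166] [179.9803  -0.0476  12.6569] [ 0.4172 -0.5046 -0.9773] [-0.035   0.1736  0.0717] 0.04979532848003699
```

View pics/v1.png

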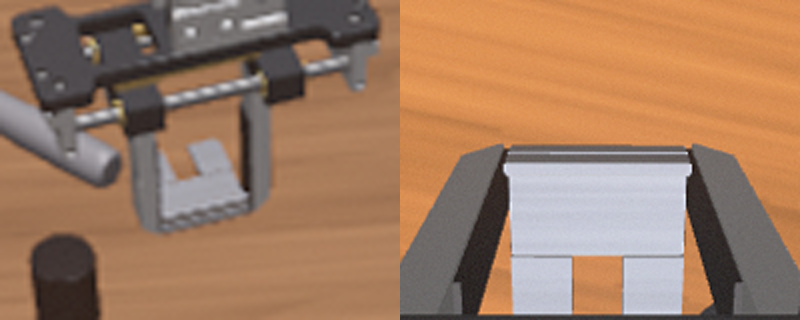

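Request:
{"name": "arm_command", "arguments": {
  "plan": [1,0,0,0.02,0,1,0,0,0.005,0,1,0,0,0,0,1,0,0,0,0,-0.3,0,0,0,0,-0.3,0,0,0,0,-0.3,-0.017,-0.0038,0.001,0,-0.3,-0.017,-0.0038,0.001,0,-0.3,-0.017,-0.0038,0.001,0,1,-0.017,-0.0038,0.001,0,1,-0.017,-0.0038,0.001,0,1,-0.017,-0.0038,0.001,0,1,-0.017,-0.0038,0.001,0,1,-0.017,-0.0038,0.001,0],
  "newtons": 15
}}

```text
time_s: 28.05
ee_pos: [0.4705, -0.0557, 0.2164]
eef_rot: [-3.142, 0.0, 0.221]
force: [-0.7, -0.4, 0.6]
grip_width: 0.0245
```

```bash
python3 look.py w wrist; python3 - <<'E'
import cv2
im=cv2.imread("pics/w_wrist.png");b=cv2.resize(im[200:360,220:420],None,fx=3,fy=3,interpolation=cv2.INTER_CUBIC)
cv2.imwrite("pics/w1.png",b)
E
```

```text
28.05 [ 0.4705 -0.0557  0.2164] [-179.9995    0.0038   12.6626] [-0.693  -0.4244  0.6107] [-0.0195  0.157   0.0242] 0.02445746506304954
```

View pics/w1.png

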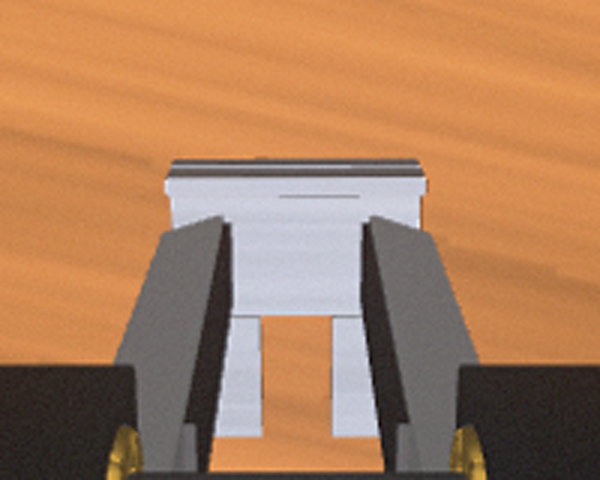

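Request:
{"name": "arm_command", "arguments": {
  "plan": [-0.3,0,0,0,0,-0.3,0,0,0,0,-0.3,0,0,0,0]
}}

```text
time_s: 28.4
ee_pos: [0.4705, -0.0557, 0.2164]
eef_rot: [-3.142, 0.0, 0.221]
force: [0.1, 0.4, 0.8]
grip_width: 0.0412
```

```bash
python3 look.py x wrist; python3 - <<'E'
import cv2
im=cv2.imread("pics/x_wrist.png");b=cv2.resize(im[230:370,260:380],None,fx=5,fy=4,interpolation=cv2.INTER_CUBIC)
cv2.imwrite("pics/x1.png",b)
E
```

```text
28.4 [ 0.4705 -0.0557  0.2164] [-179.9989    0.0015   12.6601] [0.1219 0.3652 0.7688] [0.0013 0.1142 0.0362] 0.04117199774341538
```

View pics/x1.png

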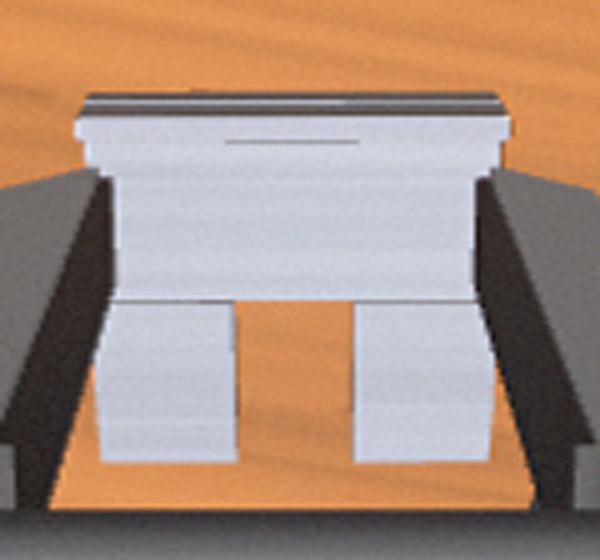

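```bash
cat > clipfit.py <<'E'
from fit import *
np.set_printoptions(precision=4,suppress=True)
d=np.load('x_wrist.npz');c=(d['K'],d['R'],d['t'])
px=lambda x,y:np.array([260+(x+.5)/5-.5,230+(y+.5)/4-.5])
def res(v):
    a=v[2];u=np.array([np.cos(a),np.sin(a),0]);w=np.array([-u[1],u[0],0]);o=np.array([v[0],v[1],0])
    r=[]
    for (X,Y,Z),p in (((-.031,.025,.002),(100,462)),((-.031,-.025,.002),(491,462)),((-.031,.0075,.002),(237,462)),((-.031,-.0075,.002),(353,462)),((-.0015,.0075,.006),(235,300)),((-.0015,-.0075,.006),(353,300))):
        r+=list(P(o+X*u+Y*w+[0,0,Z],c)[0]-px(*p))
    return r
s=least_squares(res,[.457,-.057,.2]);print(s.x,np.degrees(s.x[2]),np.array(s.fun))
a=s.x[2];g=s.x[:2]+.015*np.array([np.cos(a),np.sin(a)]);print('grip',g,'delta',g-d['ee'][:2])
E
python3 clipfit.py
```

```text
[ 0.455  -0.06    0.2242] 12.848326099004373 [ 0.5156 -0.4547 -0.6975 -0.6412  0.0572 -0.52   -0.0467 -0.5759 -0.3045
  1.0208  0.4671  0.9591]
grip [ 0.4696 -0.0566] delta [-0.0009 -0.001 ]
```

Request:
{"name": "arm_command", "arguments": {
  "plan": [-0.3,0,0,0,0,-0.3,-0.002,-0.002,0,0,-0.3,-0.002,-0.002,0,0,-0.3,-0.002,-0.002,0,0]
}}

```text
time_s: 28.85
ee_pos: [0.4697, -0.0565, 0.2165]
eef_rot: [3.142, -0.0, 0.221]
force: [-0.3, -0.3, -0.5]
grip_width: 0.061
```

Request:
{"name": "arm_command", "arguments": {
  "plan": [-0.3,0,0,-0.02,0,-0.3,0,0,-0.038,0,-0.3,0,0,-0.0395,0,-0.3,0,0,-0.0395,0,1,0,0,-0.0395,0,1,0,0,-0.0395,0,1,0,0,-0.0395,0,1,0,0,-0.0395,0],
  "newtons": 15
}}

```text
time_s: 29.65
ee_pos: [0.4697, -0.0565, 0.2007]
eef_rot: [3.142, -0.0, 0.221]
force: [-0.6, 0.3, -0.3]
grip_width: 0.0492
```

Request:
{"name": "arm_command", "arguments": {
  "plan": [1,0,0,0.1,0,1,0,0,0.2,0,1,0,0,0.3,0.06,1,0.03,0.1,0.4,0.13,1,0.07,0.2,0.5,0.2,1,0.1,0.3,0.5,0.27,1,0.15,0.4,0.5,0.34,1,0.2,0.5,0.5,0.41,1,0.25,0.6,0.5,0.48,1,0.3,0.7,0.5,0.55,1,0.35,0.78,0.5,0.62,1,0.3893,0.8215,0.5,0.69,1,0.3893,0.8215,0.5,0.76,1,0.3893,0.8215,0.5,0.83,1,0.3893,0.8215,0.5,0.8895,1,0.3893,0.8215,0.5,0.8895,1,0.3893,0.8215,0.5,0.8895]
}}

```text
time_s: 31.35
ee_pos: [0.6254, 0.2721, 0.4005]
eef_rot: [-3.141, -0.0, 2.08]
force: [0.6, -0.5, -1.0]
grip_width: 0.0498
```

```bash
python3 look.py y wrist,scene; python3 - <<'E'
import cv2
im=cv2.imread("pics/y_scene.png");a=cv2.resize(im[150:250,440:540],None,fx=4,fy=4,interpolation=cv2.INTER_CUBIC)
im=cv2.imread("pics/y_wrist.png");b=cv2.resize(im[200:360,220:420],None,fx=2.5,fy=2.5,interpolation=cv2.INTER_CUBIC)
cv2.imwrite("pics/y1.png",a);cv2.imwrite("pics/y2.png",b)
E
```

```text
31.35 [0.6254 0.2721 0.4005] [-179.9864   -0.0033  119.1823] [ 0.5845 -0.5325 -1.017 ] [-0.0634  0.067  -0.0341] 0.04984399630959222
```

View pics/y1.png

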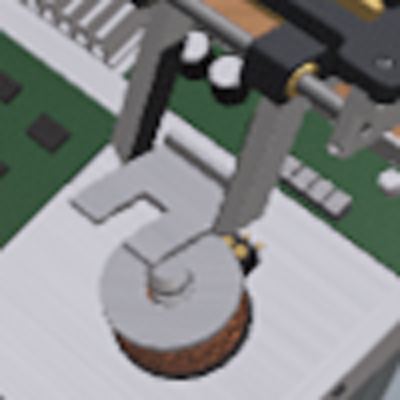

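View pics/y2.png

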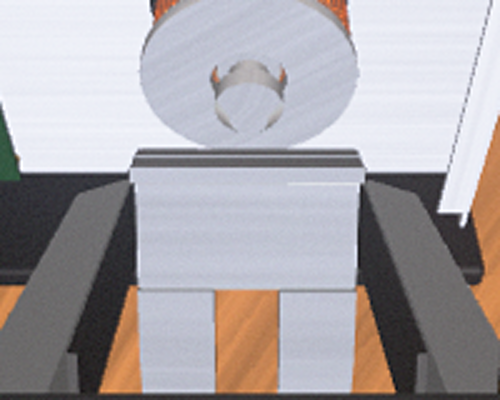

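Request:
{"name": "arm_command", "arguments": {
  "plan": [1,0,0,-0.05,0,1,0,0,-0.1,0,1,0,0,-0.12,0,1,0,0,-0.127,0,1,0,0,-0.134,0,1,0,0,-0.138,0,1,0,0,-0.138,0]
}}

```text
time_s: 32.15
ee_pos: [0.6255, 0.272, 0.3472]
eef_rot: [3.14, 0.001, 2.083]
force: [-2.8, -1.6, 4.2]
grip_width: 0.0497
```

```bash
python3 look.py z wrist,scene; python3 - <<'E'
import cv2
im=cv2.imread("pics/z_scene.png");a=cv2.resize(im[150:250,440:540],None,fx=4,fy=4,interpolation=cv2.INTER_CUBIC)
im=cv2.imread("pics/z_wrist.png");b=cv2.resize(im[200:360,220:420],None,fx=2.5,fy=2.5,interpolation=cv2.INTER_CUBIC)
cv2.imwrite("pics/z1.png",cv2.hconcat([a,cv2.resize(b[:400,50:450],(400,400))]))
E
```

```text
32.15 [0.6255 0.272  0.3472] [179.9087   0.0289 119.3492] [-2.7808 -1.6111  4.1975] [-0.576   0.5635  0.0344] 0.04966824649089541
```

View pics/z1.png

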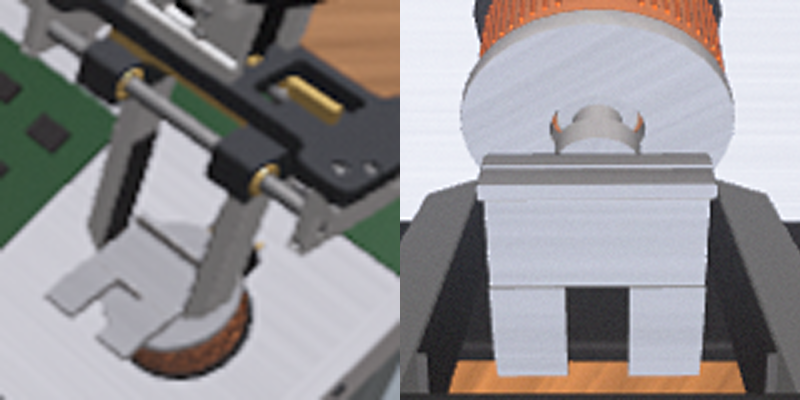

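Request:
{"name": "arm_command", "arguments": {
  "plan": [1,0,0,-0.004,0,1,0,0,-0.008,0,1,0,0,-0.0125,0,1,0,0,-0.0125,0]
}}

```text
time_s: 32.65
ee_pos: [0.6255, 0.2721, 0.342]
eef_rot: [3.14, 0.0, 2.083]
force: [-2.7, -2.9, 6.6]
grip_width: 0.0499
```

```bash
python3 look.py aa wrist,scene; python3 - <<'E'
import cv2
im=cv2.imread("pics/aa_wrist.png");b=cv2.resize(im[200:360,250:390],None,fx=4,fy=4,interpolation=cv2.INTER_CUBIC)
cv2.imwrite("pics/aa2.png",b)
E
```

```text
32.65 [0.6255 0.2721 0.342 ] [179.8969   0.0226 119.3669] [-2.6997 -2.8702  6.6412] [-0.462   0.6453  0.0746] 0.049912809456174656
```

View pics/aa2.png

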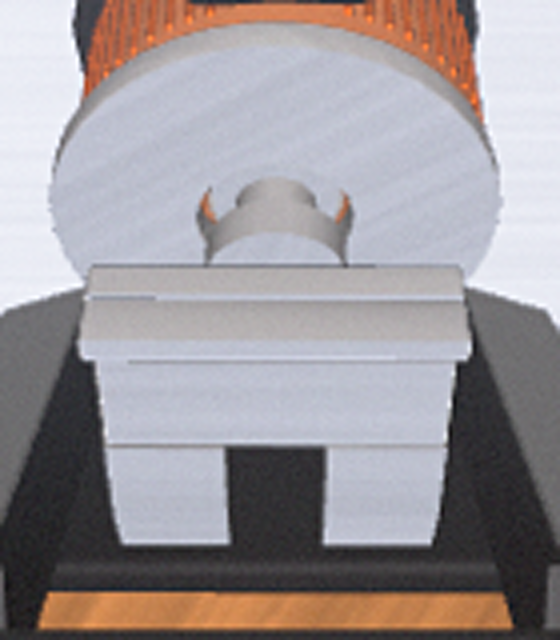

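```bash
cat > clip3.py <<'E'
from fit import *
np.set_printoptions(precision=3,suppress=True)
def clipfit(tag,off,s,obs,guess=(0.0,0,.5,0,0)):
    d=np.load(f"{tag}_wrist.npz");c=(d['K'],d['R'],d['t']);ee=d['ee'];psi=d['rot'][2]
    px=lambda x,y:np.array([off[0]+(x+.5)/s[0]-.5,off[1]+(y+.5)/s[1]-.5])
    def model(v):
        a=psi+v[4];yr=np.array([np.cos(a),np.sin(a),0]);zr=np.array([0,0,1.]);X=np.cos(v[2])*yr+np.sin(v[2])*zr;Z=np.cos(v[2])*zr-np.sin(v[2])*yr;Y=np.cross(Z,X)
        return ee-[0,0,.199]+v[0]*yr+v[1]*zr+v[3]*Y,np.c_[X,Y,Z]   # clip centre on underside plane
    def res(v):
        o,A=model(v);r=[]
        for q,p in obs: r+=list(P(o+A@(np.array(q)/1e3),c)[0]-px(*p))
        return r
    t=least_squares(res,guess,loss='soft_l1',x_scale=[.01,.01,.3,.01,.1]);o,A=model(t.x)
    foot=np.array([.6058,.3067,.0935]);B=axes(np.radians(119.4))
    print("off",t.x[[0,1,3]]*1e3,"tilt",np.degrees(t.x[2]),"dyaw",np.degrees(t.x[4]),"postframe underside centre",B.T@(o-foot)*1e3,"\nmouth",B.T@(o+A@[-.031,0,0]-foot)*1e3,"\nres",np.array(res(t.x)))
    return t.x,o,A
if __name__=="__main__":
    clipfit("aa",(250,200),(4,4),[((31,25,0),(88,266)),((31,-25,0),(464,266)),((-1.5,7.5,6),(226,447)),((-1.5,-7.5,6),(326,447)),((-31,25,2.5),(121,546)),((-31,-25,2.5),(437,546)),((-31,7.5,2.5),(231,545)),((-31,-7.5,2.5),(325,545))])
E
python3 clip3.py
```

```text
off [-11.98   -4.688   0.311] tilt 26.43299001467834 dyaw 0.30757513868348896 postframe underside centre [-22.474   0.07   64.707] 
mouth [-53.414  -0.063  66.635] 
res [-0.007 -0.24   0.115 -0.726 -0.127  1.044  0.667  0.91   0.481 -0.074
 -1.255 -0.476  0.025  0.035 -0.296 -0.085]
```

Request:
{"name": "arm_command", "arguments": {
  "plan": [1,0,0,-0.0025,0,1,0,0,-0.005,0,1,0,0,-0.005,0]
}}

```text
time_s: 33.05
ee_pos: [0.6256, 0.2721, 0.3408]
eef_rot: [3.139, 0.001, 2.083]
force: [-3.9, -3.2, 10.2]
grip_width: 0.0497
```

```bash
python3 look.py ab wrist,scene; python3 - <<'E'
import cv2
im=cv2.imread("pics/ab_wrist.png");b=cv2.resize(im[200:360,250:390],None,fx=4,fy=4,interpolation=cv2.INTER_CUBIC)
cv2.imwrite("pics/ab2.png",b)
E
```

```text
33.05 [0.6256 0.2721 0.3408] [179.8351   0.0335 119.3657] [-3.9384 -3.2059 10.1705] [-0.4943  0.816  -0.0122] 0.04967050749659728
```

View pics/ab2.png

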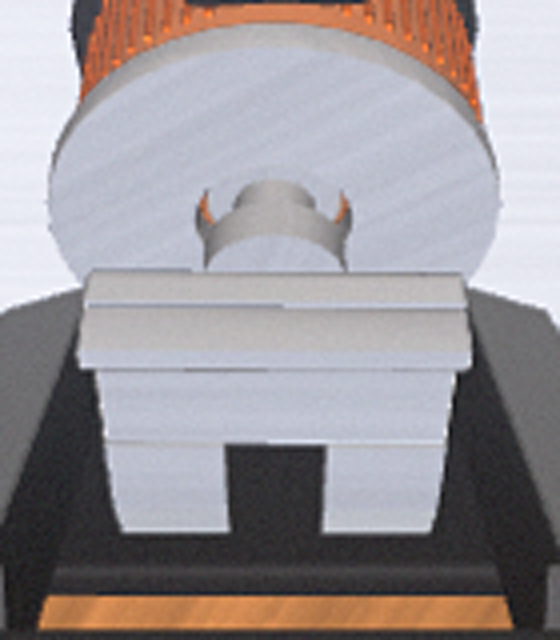

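```bash
python3 -c "
from clip3 import *
clipfit('ab',(250,200),(4,4),[((31,25,0),(86,271)),((31,-25,0),(464,271)),((-1.5,7.5,6),(226,443)),((-1.5,-7.5,6),(326,443)),((-31,25,2.5),(121,533)),((-31,-25,2.5),(436,533)),((-31,7.5,2.5),(231,532)),((-31,-7.5,2.5),(325,532))])"
```

```text
off [-11.426  -4.993   0.201] tilt 29.64327203447514 dyaw 0.3921274469311547 postframe underside centre [-22.764  -0.077  63.167] 
mouth [-53.763  -0.246  63.36 ] 
res [ 0.015 -0.196  0.257 -0.847 -0.202  1.165  0.54   0.986  0.663 -0.023
 -1.345 -0.562  0.026  0.038 -0.452 -0.124]
```

Request:
{"name": "arm_command", "arguments": {
  "plan": [1,0.0038,-0.0065,0.0193,0,1,0.0038,-0.0065,0.0193,0,1,-0.02,0.035,0.047,0,1,-0.045,0.08,0.077,0,1,-0.0708,0.1255,0.1068,0,1,-0.0708,0.1255,0.1068,0,1,-0.0763,0.135,0.087,0,1,-0.0818,0.145,0.0678,0,1,-0.0818,0.145,0.0678,0],
  "newtons": 25
}}

```text
time_s: 34.05
ee_pos: [0.5926, 0.3302, 0.363]
eef_rot: [-3.138, -0.0, 2.084]
force: [0.3, -0.5, -0.8]
grip_width: 0.0498
```

```bash
python3 look.py ac wrist,scene; python3 - <<'E'
import cv2
im=cv2.imread("pics/ac_wrist.png");b=cv2.resize(im[200:360,240:400],None,fx=4,fy=4,interpolation=cv2.INTER_CUBIC)
cv2.imwrite("pics/ac2.png",b)
im=cv2.imread("pics/ac_scene.png");cv2.imwrite("pics/ac1.png",cv2.resize(im[160:250,440:540],None,fx=7,fy=6,interpolation=cv2.INTER_CUBIC))
E
```

```text
34.05 [0.5926 0.3302 0.363 ] [-179.7889   -0.0142  119.3908] [ 0.304  -0.4935 -0.8037] [-0.0559  0.0353  0.0462] 0.04976985754876302
```

View pics/ac2.png

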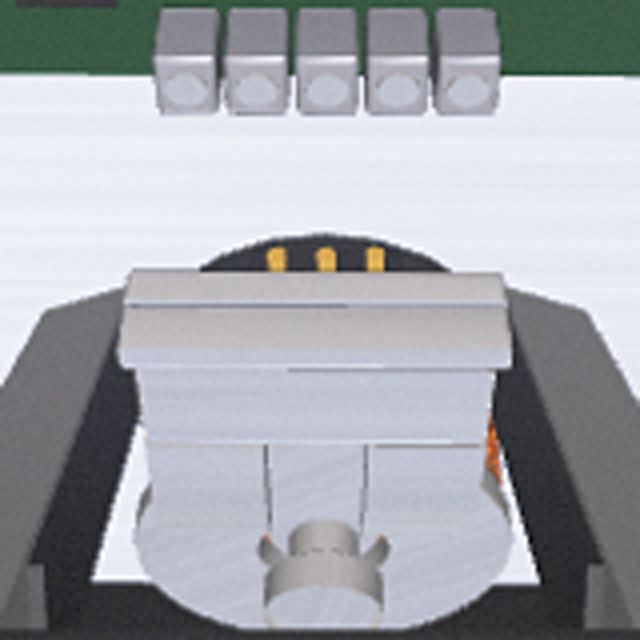

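View pics/ac1.png

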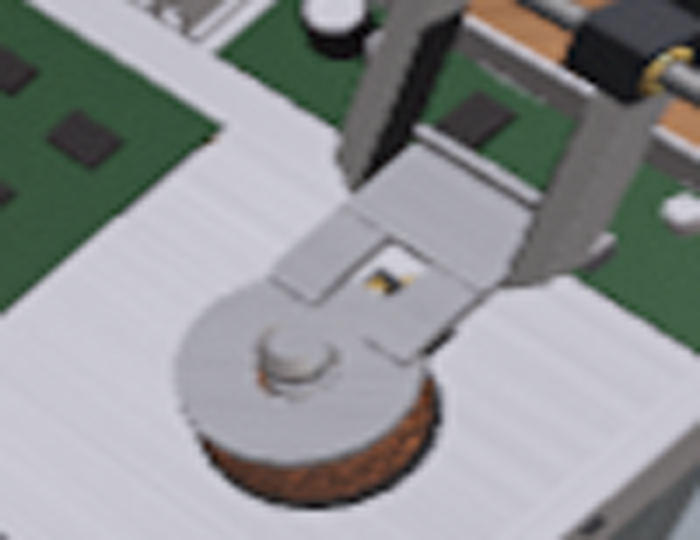

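Request:
{"name": "arm_command", "arguments": {
  "plan": [1,0.0024,0.0013,0,0,1,0.001,0.0035,-0.0045,0,1,-0.0001,0.0057,-0.0087,0,1,-0.0001,0.0057,-0.0087,0]
}}

```text
time_s: 34.55
ee_pos: [0.5926, 0.3325, 0.3618]
eef_rot: [-3.141, -0.0, 2.084]
force: [-0.3, -0.5, -0.9]
grip_width: 0.0491
```

Request:
{"name": "arm_command", "arguments": {
  "plan": [1,-0.0003,0.0006,-0.0011,0,1,-0.0006,0.0011,-0.0022,0,1,-0.0006,0.0011,-0.0022,0]
}}

```text
time_s: 34.85
ee_pos: [0.5924, 0.3329, 0.3612]
eef_rot: [-3.142, -0.0, 2.084]
force: [-0.1, -0.5, -0.2]
grip_width: 0.0494
```

```bash
python3 look.py ad wrist,scene; python3 - <<'E'
import cv2
im=cv2.imread("pics/ad_wrist.png");b=cv2.resize(im[200:360,240:400],None,fx=4,fy=4,interpolation=cv2.INTER_CUBIC)
cv2.imwrite("pics/ad2.png",b)
im=cv2.imread("pics/ad_scene.png");cv2.imwrite("pics/ad1.png",cv2.resize(im[160:250,440:540],None,fx=7,fy=6,interpolation=cv2.INTER_CUBIC))
E
```

```text
34.85 [0.5924 0.3329 0.3612] [-179.9958   -0.0013  119.3991] [-0.1198 -0.4518 -0.1536] [-0.0554  0.0152  0.0245] 0.04942880446554382
```

View pics/ad2.png

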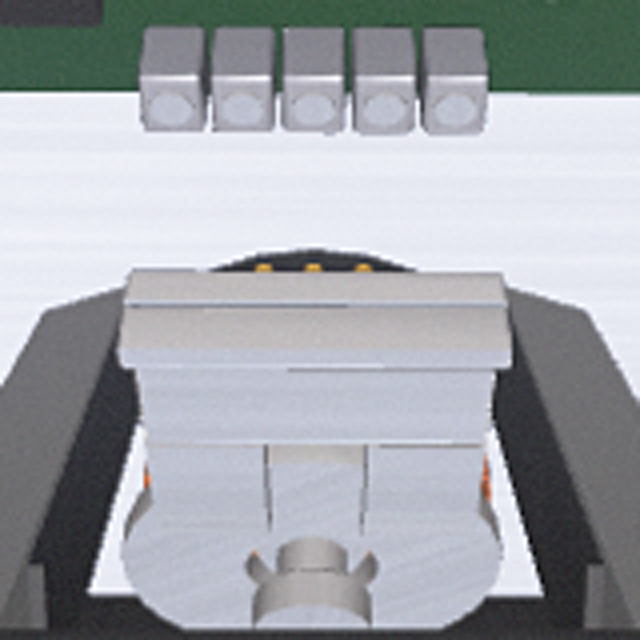

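View pics/ad1.png

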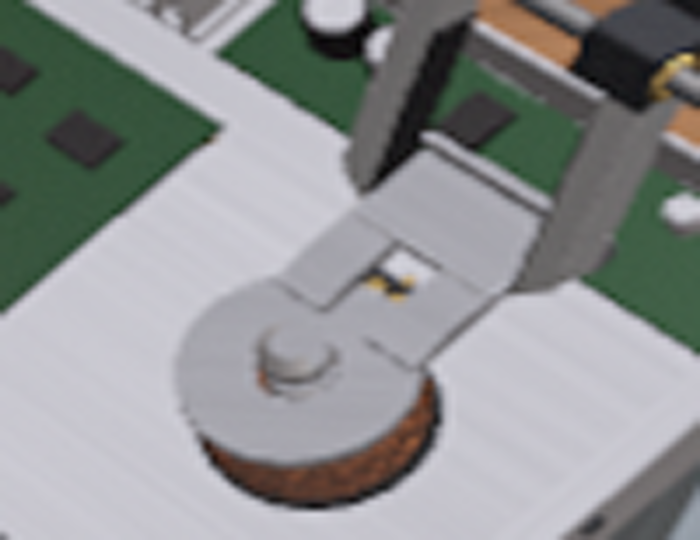

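Request:
{"name": "arm_command", "arguments": {
  "plan": [1,-0.0011,-0.0006,0,0,1,0.0024,-0.0069,-0.0042,0,1,0.006,-0.013,-0.0083,0,1,0.0095,-0.0194,-0.0125,0,1,0.0095,-0.0194,-0.0125,0],
  "newtons": 40
}}

```text
time_s: 35.45
ee_pos: [0.5965, 0.3246, 0.3558]
eef_rot: [-3.141, 0.0, 2.083]
force: [0.0, 0.5, -2.2]
grip_width: 0.0494
```

```bash
python3 look.py ae wrist,scene; python3 - <<'E'
import cv2
im=cv2.imread("pics/ae_wrist.png");b=cv2.resize(im[200:360,240:400],None,fx=4,fy=4,interpolation=cv2.INTER_CUBIC)
cv2.imwrite("pics/ae2.png",b)
im=cv2.imread("pics/ae_scene.png");cv2.imwrite("pics/ae1.png",cv2.resize(im[160:250,440:540],None,fx=7,fy=6,interpolation=cv2.INTER_CUBIC))
E
```

```text
35.45 [0.5965 0.3246 0.3558] [-179.9744    0.0047  119.3669] [ 0.0232  0.4717 -2.2483] [-0.0556  0.0067 -0.0047] 0.04935502430236236
```

View pics/ae2.png

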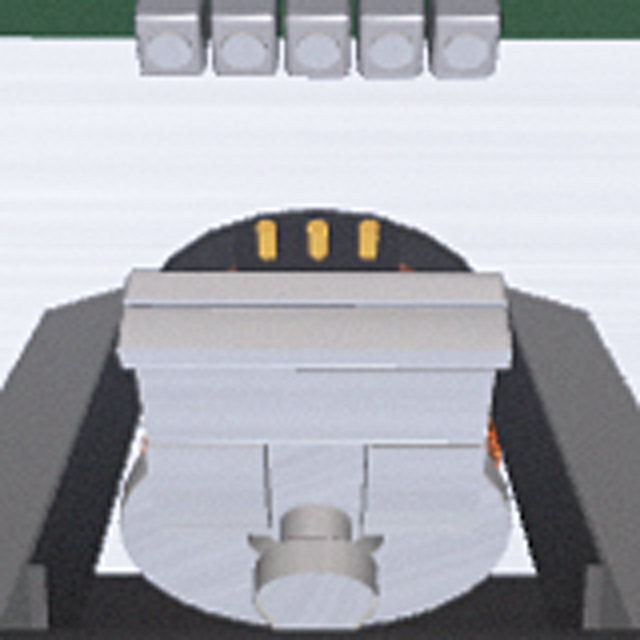

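View pics/ae1.png

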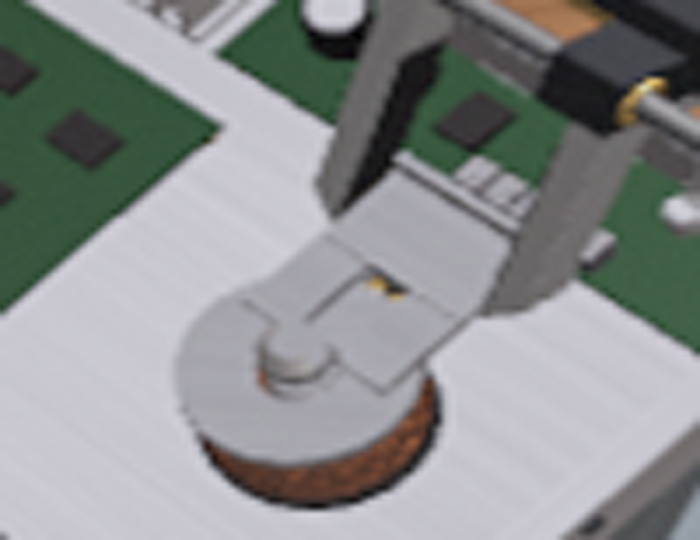

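Request:
{"name": "arm_command", "arguments": {
  "plan": [1,0.0021,-0.0038,-0.0025,0,1,0.0043,-0.0076,-0.005,0,1,0.0064,-0.0113,-0.0075,0,1,0.0064,-0.0113,-0.0075,0]
}}

```text
time_s: 35.95
ee_pos: [0.5989, 0.3203, 0.3531]
eef_rot: [-3.141, 0.0, 2.084]
force: [0.0, -0.2, -1.3]
grip_width: 0.0494
```

Request:
{"name": "arm_command", "arguments": {
  "plan": [1,0.0021,-0.0038,-0.0025,0,1,0.0043,-0.0076,-0.005,0,1,0.0053,-0.0095,-0.0063,0,1,0.0053,-0.0095,-0.0063,0]
}}

```text
time_s: 36.35
ee_pos: [0.601, 0.3167, 0.3507]
eef_rot: [3.141, -0.0, 2.084]
force: [-0.1, 0.8, -0.1]
grip_width: 0.0495
```

```bash
python3 look.py af wrist,scene; python3 - <<'E'
import cv2
im=cv2.imread("pics/af_wrist.png");b=cv2.resize(im[200:360,240:400],None,fx=4,fy=4,interpolation=cv2.INTER_CUBIC)
cv2.imwrite("pics/af2.png",b)
im=cv2.imread("pics/af_scene.png");cv2.imwrite("pics/af1.png",cv2.resize(im[160:250,440:540],None,fx=7,fy=6,interpolation=cv2.INTER_CUBIC))
E
```

```text
36.35 [0.601  0.3167 0.3507] [179.9918  -0.0061 119.394 ] [-0.1375  0.7878 -0.087 ] [ 0.0414  0.0689 -0.0006] 0.04946261635870836
```

View pics/af2.png

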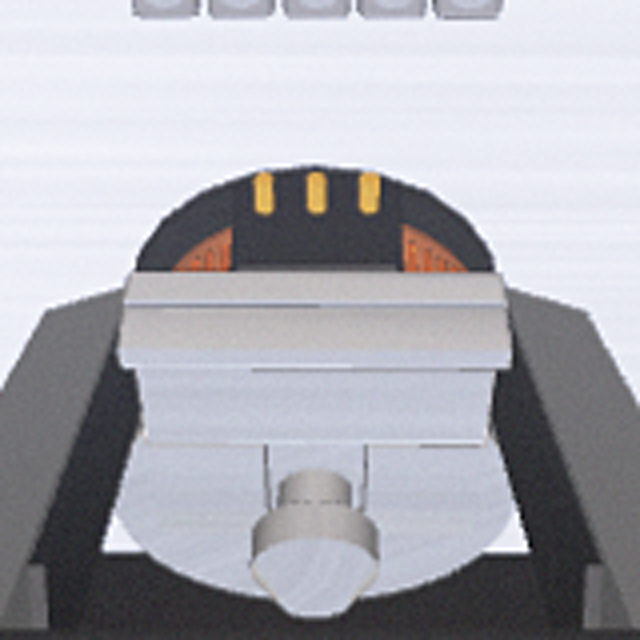

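View pics/af1.png

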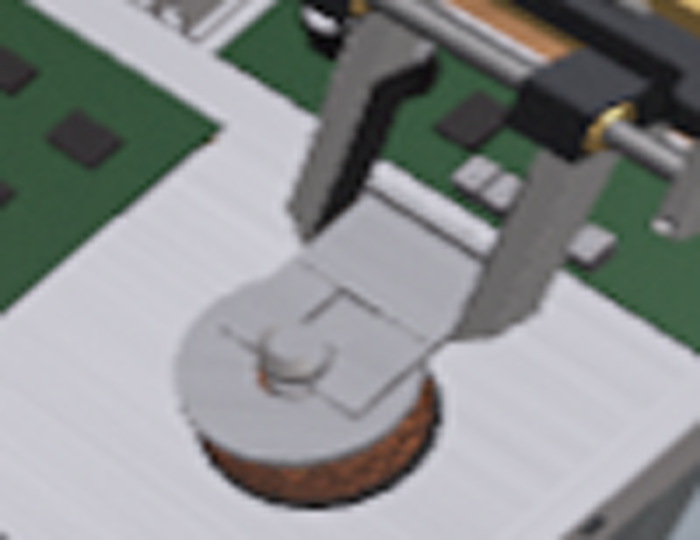

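Request:
{"name": "arm_command", "arguments": {
  "plan": [1,0.002,-0.0036,-0.003,0,1,0.004,-0.0071,-0.0059,0,1,0.006,-0.0107,-0.0088,0,1,0.006,-0.0107,-0.0088,0]
}}

```text
time_s: 36.85
ee_pos: [0.6034, 0.3124, 0.347]
eef_rot: [3.141, 0.0, 2.084]
force: [-0.6, 3.0, -0.1]
grip_width: 0.0495
```

Request:
{"name": "arm_command", "arguments": {
  "plan": [1,0.002,-0.0036,-0.003,0,1,0.004,-0.0071,-0.0059,0,1,0.006,-0.0107,-0.0088,0,1,0.006,-0.0107,-0.0088,0]
}}

```text
time_s: 37.25
ee_pos: [0.6059, 0.3079, 0.3436]
eef_rot: [-3.142, 0.0, 2.084]
force: [-1.2, 2.0, 2.4]
grip_width: 0.0495
```

```bash
python3 look.py ag wrist,scene; python3 - <<'E'
import cv2
im=cv2.imread("pics/ag_wrist.png");b=cv2.resize(im[200:360,240:400],None,fx=4,fy=4,interpolation=cv2.INTER_CUBIC)
cv2.imwrite("pics/ag2.png",b)
E
```

```text
37.25 [0.6059 0.3079 0.3436] [-179.9982    0.0185  119.3811] [-1.1852  2.0208  2.3704] [0.3776 0.2395 0.0018] 0.04947360352353561
```

View pics/ag2.png

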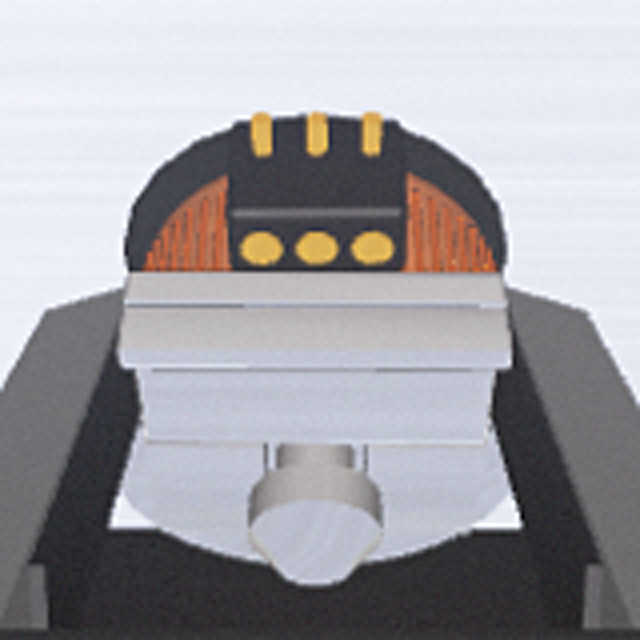

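Request:
{"name": "arm_command", "arguments": {
  "plan": [1,0.0021,-0.0038,-0.0026,0,1,0.0043,-0.0075,-0.0052,0,1,0.0043,-0.0075,-0.0052,0]
}}

```text
time_s: 37.65
ee_pos: [0.6076, 0.3049, 0.3416]
eef_rot: [3.141, 0.0, 2.084]
force: [-1.3, 1.2, 4.1]
grip_width: 0.0493
```

Request:
{"name": "arm_command", "arguments": {
  "plan": [1,0.0021,-0.0038,-0.0025,0,1,0.0043,-0.0075,-0.005,0,1,0.0043,-0.0075,-0.005,0]
}}

```text
time_s: 37.95
ee_pos: [0.6091, 0.3024, 0.3401]
eef_rot: [3.141, -0.001, 2.084]
force: [-3.7, 5.1, 7.0]
grip_width: 0.0494
```

```bash
python3 look.py ah wrist,scene; python3 - <<'E'
import cv2
im=cv2.imread("pics/ah_wrist.png");b=cv2.resize(im[200:360,240:400],None,fx=4,fy=4,interpolation=cv2.INTER_CUBIC)
cv2.imwrite("pics/ah2.png",b)
im=cv2.imread("pics/ah_scene.png");cv2.imwrite("pics/ah1.png",cv2.resize(im[160:250,440:540],None,fx=7,fy=6,interpolation=cv2.INTER_CUBIC))
E
```

```text
37.95 [0.6091 0.3024 0.3401] [179.9567  -0.0536 119.4102] [-3.682   5.1187  7.0185] [0.8606 0.8814 0.0295] 0.04939257809060536
```

View pics/ah2.png

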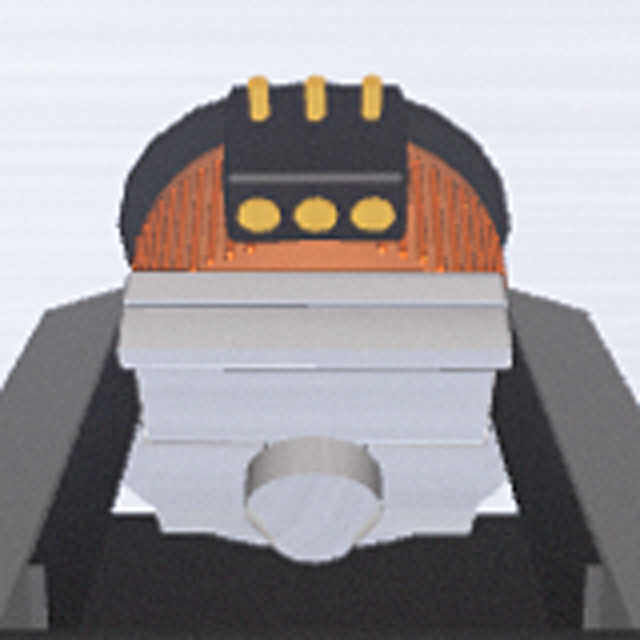

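View pics/ah1.png

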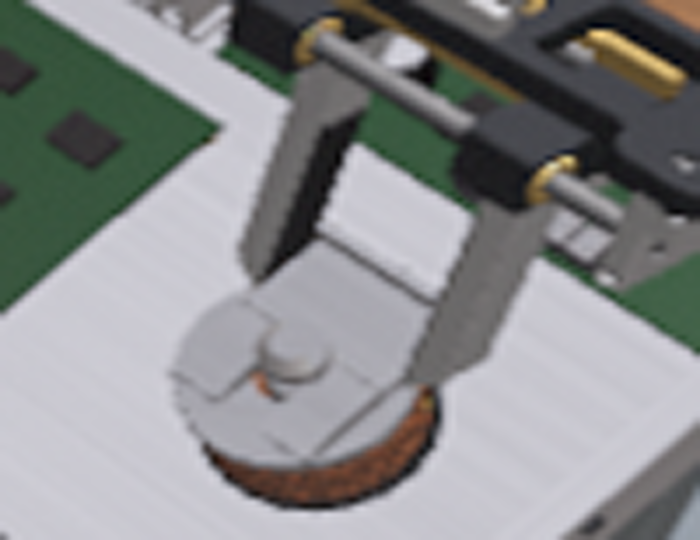

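Request:
{"name": "arm_command", "arguments": {
  "plan": [1,0.0021,-0.0038,-0.0025,0,1,0.0043,-0.0075,-0.005,0,1,0.0043,-0.0075,-0.005,0]
}}

```text
time_s: 38.35
ee_pos: [0.6097, 0.3012, 0.3397]
eef_rot: [3.14, -0.005, 2.086]
force: [-16.4, 14.7, 20.0]
grip_width: 0.0492
```

Request:
{"name": "arm_command", "arguments": {
  "plan": [1,-0.0043,0.0075,0.005,0,1,-0.0053,0.0094,0.0063,0,1,-0.0053,0.0094,0.0063,0]
}}

```text
time_s: 38.65
ee_pos: [0.6089, 0.3028, 0.3401]
eef_rot: [3.141, 0.0, 2.084]
force: [-0.6, 0.8, 4.9]
grip_width: 0.0495
```

```bash
python3 look.py ai wrist,scene; python3 - <<'E'
import cv2
im=cv2.imread("pics/ai_wrist.png");b=cv2.resize(im[200:360,240:400],None,fx=4,fy=4,interpolation=cv2.INTER_CUBIC)
cv2.imwrite("pics/ai2.png",b)
E
```

```text
38.65 [0.6089 0.3028 0.3401] [179.9875   0.0096 119.3896] [-0.6271  0.8321  4.8741] [0.2923 0.2212 0.0585] 0.04946208423180034
```

View pics/ai2.png

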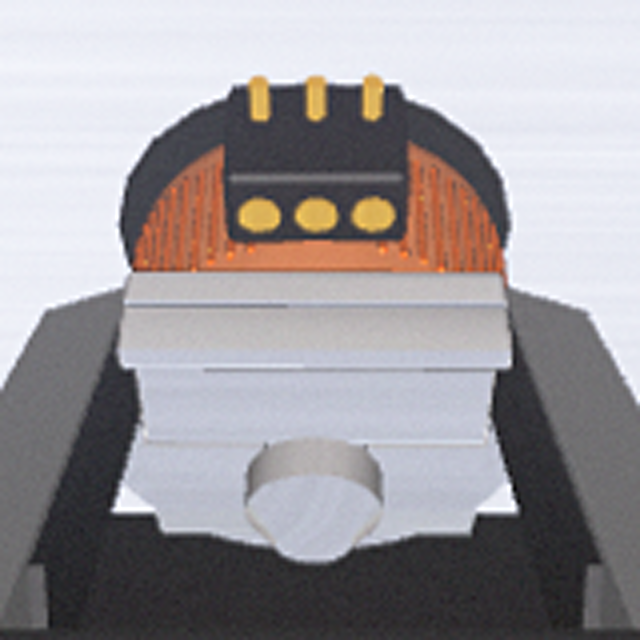

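Request:
{"name": "arm_command", "arguments": {
  "plan": [-1,0,0,0,0,-1,0,0,0,0,-1,0,0,0,0,-1,0,0,0,0,-1,0,0,0.03,0,-1,0,0,0.12,0,-1,0,0,0.2,0,-1,-0.05,0.05,0.25,0,-1,-0.05,0.05,0.25,0]
}}

```text
time_s: 39.65
ee_pos: [0.5871, 0.3245, 0.4449]
eef_rot: [3.135, -0.0, 2.086]
force: [0.5, 0.9, 0.3]
grip_width: 0.0941
```

```bash
python3 look.py aj wrist,scene,top; python3 - <<'E'
from h import *
for n in ("wrist",):
    for k in("clip_center","clip_mouth","washer_center","toroid_center","post_tip"):
        print(k,[(np.round(d["at"],1).tolist(),round(d["confidence"],2)) for d in vision.pinpoint(k,n)][:2])
im=cv2.imread("pics/aj_wrist.png");b=cv2.resize(im[150:330,230:430],None,fx=4,fy=3.3,interpolation=cv2.INTER_CUBIC)
cv2.imwrite("pics/aj2.png",b)
im=cv2.imread("pics/aj_scene.png");cv2.imwrite("pics/aj1.png",cv2.resize(im[160:250,440:540],None,fx=7,fy=6,interpolation=cv2.INTER_CUBIC))
E
```

```text
39.65 [0.5871 0.3245 0.4449] [179.645   -0.0024 119.5118] [0.5331 0.9164 0.2911] [-0.0412  0.0477 -0.0233] 0.09411804560821786
clip_center [([284.1, 323.7], 0.79)]
clip_mouth [([305.7, 327.7], 0.89), ([284.8, 324.2], 0.61)]
washer_center []
toroid_center [([446.7, 370.0], 0.87), ([266.5, 325.6], 0.65)]
post_tip [([303.5, 325.6], 0.74), ([239.0, 260.4], 0.71)]
```

View pics/aj2.png

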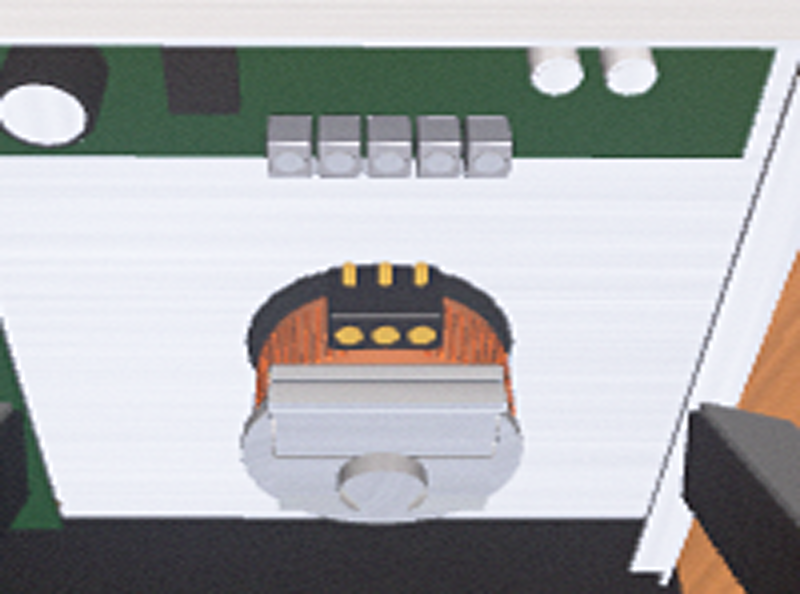

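View pics/aj1.png

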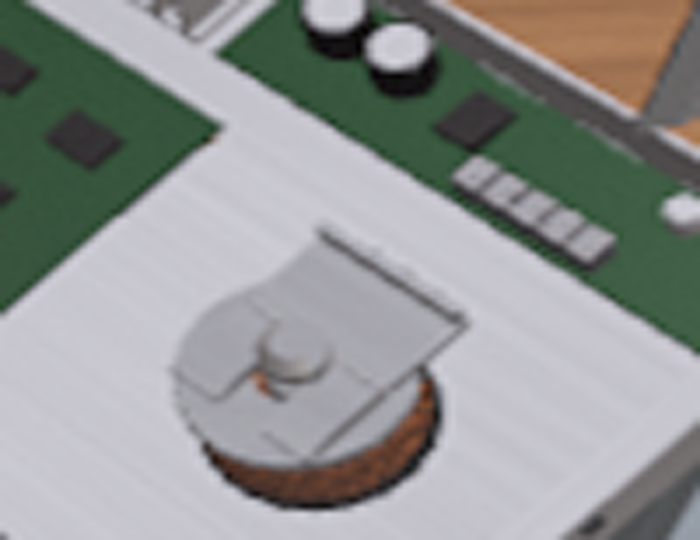

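```bash
python3 - <<'E'
from fit import *
np.set_printoptions(precision=1,suppress=True)
d=np.load("aj_wrist.npz");c=(d['K'],d['R'],d['t']);cs=cam("scene")
foot=np.array([.6058,.3067,.0935]);B=axes(np.radians(119.4))
for x in(.0055,.0075,.0095,.0115):
    pts=np.array([foot+B@(np.array([x,0,.0428])+np.array(q)/1e3) for q in((-31,25,2.5),(-31,7.5,2.5),(-31,-7.5,2.5),(-31,-25,2.5),(31,25,14),(31,-25,14),(31,25,0),(31,-25,0))])
    s=(P(pts,cs)+[.8,.6]-[440,160]+.5)*[7,6]-.5; w=(P(pts,c)-[230,150]+.5)*[4,3.3]-.5
    print(x,"scene",s.tolist().__repr__() if 0 else s.round(0).astype(int).tolist(),"\n   wrist",w.round(0).astype(int).tolist())
print("head scene",((P(circ(foot,B,.010,.056),cs)+[.8,.6]-[440,160]+.5)*[7,6]-.5)[[0,45,90,135]].round(0).tolist(), "wrist",((P(circ(foot,B,.010,.056),c)-[230,150]+.5)*[4,3.3]-.5)[[0,45,90,135]].round(0).tolist())
E
```

```text
0.0055 scene [[166, 374], [212, 406], [253, 434], [301, 467], [320, 223], [462, 313], [327, 242], [467, 331]] 
   wrist [[279, 507], [350, 507], [411, 507], [482, 507], [267, 402], [508, 402], [269, 361], [502, 361]]
0.0075 scene [[171, 369], [218, 402], [258, 429], [306, 463], [326, 219], [467, 309], [332, 237], [472, 327]] 
   wrist [[279, 503], [350, 503], [412, 503], [483, 503], [266, 397], [509, 397], [269, 355], [503, 356]]
0.0095 scene [[176, 365], [223, 397], [263, 425], [312, 458], [331, 214], [472, 304], [337, 233], [477, 322]] 
   wrist [[278, 499], [350, 499], [412, 499], [484, 499], [266, 392], [509, 392], [269, 350], [504, 350]]
0.0115 scene [[181, 361], [228, 393], [269, 421], [317, 454], [336, 210], [478, 300], [342, 229], [482, 318]] 
   wrist [[278, 495], [350, 495], [412, 495], [484, 495], [265, 386], [510, 386], [268, 345], [505, 345]]
head scene [[320.0, 328.0], [266.0, 332.0], [268.0, 373.0], [322.0, 369.0]] wrist [[385.0, 463.0], [340.0, 486.0], [383.0, 507.0], [428.0, 486.0]]
```

```bash
python3 -c "
from h import *
a=cv2.imread('pics/a_top.png').astype(int);b=cv2.imread('pics/aj_top.png').astype(int)
d=(abs(a-b).sum(2)>90).astype(np.uint8);n,l,s,c=cv2.connectedComponentsWithStats(d)
for i in range(1,n):
    if s[i,4]>12: print(s[i],c[i].round())
o=sensors.get_obs();print(o['time_s'],o['force'])
"
```

```text
[  82  174   89   91 2293] [130. 225.]
[103 176   9  15  80] [106. 181.]
[  55  186   52   55 1211] [ 81. 210.]
[107 190   7   5  17] [110. 192.]
[ 62 196   6   4  17] [ 65. 198.]
[ 49 200   7  16  58] [ 52. 207.]
[112 201   9  12  48] [116. 207.]
[176 219  25  21 146] [191. 226.]
[  50  220  218  260 6385] [174. 355.]
[164 225  33  24 510] [180. 238.]
[341 225   8   5  19] [345. 226.]
[167 226   5   5  14] [169. 228.]
[334 236  17   7  30] [342. 241.]
[ 98 263  10   6  18] [103. 266.]
[143 266   6   9  24] [146. 270.]
[407 269  25  25 448] [419. 281.]
[150 271  10  16  90] [154. 277.]
[155 281  10  12  79] [160. 286.]
[323 289  23  28 412] [334. 302.]
[117 331  38  21 279] [136. 342.]
[156 342   8   7  16] [159. 345.]
[119 362  24   7  62] [132. 365.]
[  86  369   66  111 2181] [122. 432.]
[ 120  390   85   90 2051] [167. 447.]
[126 417  24  21  34] [138. 428.]
[153 432   7  11  18] [156. 436.]
[  0 453  71  27 612] [ 33. 469.]
[321 469   6  11  40] [323. 474.]
[  0 473  27   7  99] [ 11. 477.]
40.05 [ 0.40611847 -0.69072983 -0.04520104]
```

View pics/aj_top.png

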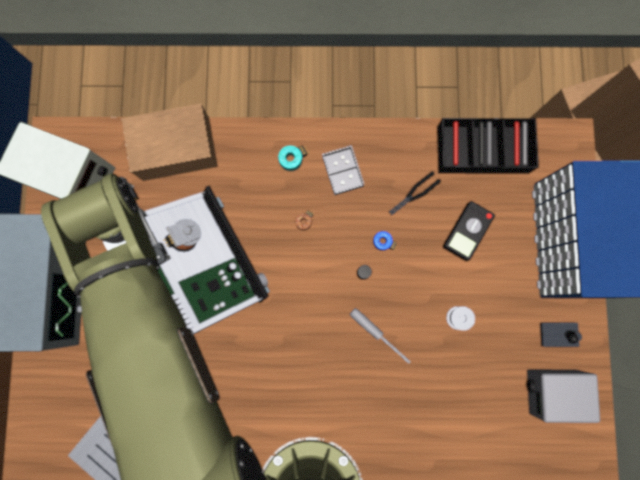

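```bash
python3 -c "
from h import *
print(job.hand_in())"
```

```text
the job is handed in; nothing more can be done
None
```

The stack is assembled and I handed the job in at about 40 s of the 67 s allowed; the hand-in reported no verdict.

- **Transformer:** I tilted the copper transformer about 30° in the grip against the post's tip. I then slid it down the post onto the pad with its terminal block pointing straight up the slope. Pad contact was about 6 N.
- **Washer:** I tilted the washer the same way and set it over the post. The images match it lying flat on the transformer at its home height.
- **Clip:** I slid the clip in mouth first from the uphill side until it stopped hard. The push reached about 29 N at the stop. It did not spring back after release.

**Last checks:**
- The scene picture puts the clip's centre about 7 mm uphill of the post axis, against 7.5 mm nominal.
- The wrist estimate disagreed by 2 to 3 mm, which is the bias it also showed on the post's head.
- Comparing the top pictures, only the transformer, washer and clip have moved on the bench.
- The gripper was clear and the forces were near zero.

**What did not go cleanly:**
- My first grip on the clip would not let it tilt down.
- While regripping, I opened the fingers about 16 mm too high and the clip dropped flat onto the bench. I measured it again and regripped it, with no sign of harm.
- I did not measure how far the rubber pad is squeezed. That the stack is clamped rests on the hard stop and the pictures.

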